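# Gauge the wall behind a worn bearing

## Robot

A 7-joint arm with a two-finger parallel gripper is mounted at the origin on the work surface. World frame = base frame: x ahead of the robot, y to its left, z up, the work surface at z = 0. Lengths are in m, angles in degrees, forces in N, time in s.
With the tool pointing down it reaches from about 0.425 to 0.925 m from the base axis. Payload 6.8 kg.
Tool frame: the origin (TCP) lies at the centre of the arm's flange, where the gripper is bolted on; the fingertips stand 182 mm ahead of it and the grasp point (between the pads) lies 163 mm ahead of it (r.grip_point_offset is the distance from the TCP to the grasp point, in m); z points along the fingers, y is the line along which they close (so a half turn about z gives the same grasp; the last joint's range is limited). The gripper opens to 88 mm and grips with 3 to 60 N. Pads are 20 mm wide; open, the fingers measure 115 mm over their backs; the gripper's body (75 mm by 178 mm) begins 61 mm behind the grasp point.
Start: joints at [-71.511, 27.33, 1.283, 89.118, -0.659, 63.558, -4.761], TCP at [0.282, 0.613, 0.405] pointing down, gripper open.
Joint ranges: [-169.35, 169.35], [-19.33, 120.38], [-80.79, 83.38], [13.8, 139.57], [-78.32, 258.32], [9.67, 109.79], [-169.56, 169.56]. Speed limits (degrees/s): [136.94, 136.94, 180, 180, 180, 180, 180].

## Interface

Orientations are given as [roll, pitch, yaw] about the fixed x, y, z axes, in that order (R = Rz(yaw) Ry(pitch) Rx(roll)).
In Python, from cell import monitor, viewer, workorder, r gives the robot as it stands. The module is installed in compiled form; this text tells all that it offers.
- The arm moves only by the tool send_rows, never from a script. Its argument "moves" is a list of rows, each an object of numbers: "gripper": the finger opening in mm, from 0 to 87.8; "dx", "dy", "dz": the shift along the tool's x, y, z in mm; "spin": the turn about the tool's z in rad. In form: [{"gripper": .., "dx": .., "dy": .., "dz": .., "spin": ..}, ...]. A call has 1 to 5 rows; each row shifts and turns the commanded pose from where the row before left it, along the tool's axes as they then stand; what a row does not reach is not made up. A row lasts 1/12 s, in which the tool goes at most 41.7 mm and 7.16 degrees, less where a joint would pass 70% of its speed; a pose out of reach is approached as far as the arm can. A call is refused whole if a number of a shift passes 41.7 or a number of a turn 0.125, either way. A call with a gripper value outside its range is refused whole. The fingers move at their own pace and stop on an object; "newtons" is the grip in N (left out, the last holds). Time passes only in rows, so rows that do not move let the fingers close. It gives the time, the measured TCP pose, the force, the opening and the grip force at its end, in the units of the state.
- monitor.sense(): the state, without advancing time (a new reading comes with each control period).
- viewer.read_camera(name): name is "side" or "top" or "wrist"; returns a dict with "color" (420x560x3 uint8, red, green, blue), "camera_matrix" (3x3 intrinsics, pixels), "k1" (the pictures are not rectified: a ray, as slopes to the right and down, at radius r is drawn at 1 + k1 r^2 times it, then the intrinsics apply), "origin" and "attitude" of the camera in the world; the wrist camera has in their place "hand_eye" (4x4, takes a point from camera to tool coordinates, whose origin is the TCP and whose axes are the flange's). Camera axes: x right, y down, z forward; pixel columns grow to the right and rows downward; lengths in m; the calibration is good to about 2 mm. A picture is of the moment at which its call begins: read the wrist's pose just before it. There is no depth.
- workorder.close_job(): hands the job in; it is judged then, once.
The state is a dict: "t": time; "qpos": joint angles; "dq": joint speeds; "effort": joint torques, N m; "eef_pos": TCP position; "ee_rot": TCP orientation; "wrist_force": force on the tool from outside, world axes, zero at the start; "moment": the same for the moment, N m; "width": opening from 0.0 (shut) to 1.0 (fully open); "gripper_force": force on a finger pad.
Only numpy, scipy, OpenCV 4.12 (cv2) and the standard library are available. Lean on these libraries where they do the work, as an engineer would, in place of code of your own. Each camera call takes 0.05 s, during which the arm holds its last target. There are 200 camera calls.

## Task

The gearbox cover strapped to the sloping stand has a worn ball bearing sitting in its seat: lift it out and drop it into the steel scrap box. Then take the wall-thickness gauge from its dock and hold its spring tip on the round rub mark in the middle of that seat's floor, with the gauge square to the floor and pressed lightly, so that the tip is pushed about halfway into the gauge. Finish while still holding the gauge there, steady, for the reading; leave everything else on the bench where it is.

Things in the scene. Friction and masses are not known exactly. Their poses are not given: they have to be found in the camera images.
- cover: Cast aluminium gearbox cover, 180 (x) x 150 (y) mm plate 10 mm thick with a 16 mm high rim, fixed. Origin: centre of its underside, 78 mm above the bench. z: square to it, out of its upper side (leaning 20 degrees from vertical to the stand's front, roughly to the robot); x: up the slope; y: level. Large round seat (bore 54 mm) with the worn bearing; small empty seat (bore 26 mm).
- stand: Fixed steel stand under the cover, base 200 x 180 mm, top sloping 20 degrees down to its front (-x). Origin: centre of its underside. Two low strap clamps (up to 32 mm above the cover's underside) hold the cover at its lower and upper edges.
- mark (a point): Centre of the round rub mark (bright disc with dark ring, 17 mm across) in the middle of the flat floor of the large seat, at x 0, y -25, z 14 mm on cover; same axes, z square to the floor. The seat is 54 mm across and 6 mm deep, in a boss 72 mm across, its rim 6 mm above the floor. Until the bearing is out, the mark is seen only through its bore.
- bearing: Worn open steel ball bearing, 52 mm outer diameter, about 25 mm bore, 20 mm wide, 190 g. Origin: centre of its underside; z along its axis. At the start it rests loosely on the floor of the large seat (axis square to the cover, 1 mm play all round), its upper 14 mm standing proud of the boss.
- gauge: Pen-type gauge, 0.2 kg, standing loose, nose down in its dock. Origin: centre of the nose's lower end, then 35 mm above the bench; z: along its axis, up to the handle. Steel nose 18 mm dia. at z 0-25 mm, black collar 33 mm dia. at z 25-31 (rests on the dock), grey handle 28 x 28 mm square to x and y at z 31-115, display on its -x face. Centre of mass near z 66 mm.
- tip_end (a point): Flat end of the gauge's brass spring tip (8 mm diameter), on the gauge's axis, 14 mm below the nose's lower end when out (so 99 mm below gauge z 85 mm); z along the gauge's axis, up to the handle.
- tip (a joint): How far the gauge's spring tip is pushed in: 0 m fully out, 0.008 m fully in. The spring takes 1.5 N to start it, 3.9 N at halfway (0.004 m), 6.3 N fully in (600 N/m).
- dock: Fixed black plastic dock of the gauge: 74 x 74 mm block, 60 mm high, on a 100 x 100 mm foot, with one 22 mm hole 52 mm deep in the middle of its top; lift the gauge straight up by 45 mm or more to clear it. Origin: centre of the underside.
- scrap_box: Open grey steel scrap box, 180 (x) x 140 (y) x 75 mm high, walls and floor 4 mm, 1.8 kg, a few scrapped bolts and a washer up to 17 mm high fixed on its floor. Origin: centre of the underside.
- new_bearing: New bearing of the same size as the worn one, lying flat on the bench behind. Leave it.
- screwdriver: Screwdriver lying across the bench in front of the robot. Leave it.
- spray_can: Spray can, 66 mm diameter, 190 mm high, standing at the far right side. Leave it.
- wrench: Steel wrench lying at the back right. Leave it.
- grease_tin: Round grease tin, 70 mm diameter, 55 mm high, at the back. Leave it.
- hammer: Hammer lying at the back. Leave it.
- socket: Steel socket, 26 mm diameter, 50 mm high, standing to the right in front of the stand. Leave it.
- mug: White mug, 80 mm diameter, 90 mm high, at the back left. Leave it.
Not all that is in view belongs to the job. What is shaped like the scrap_box but purple is not meant. What is shaped like the gauge but blue is not meant.

How it is judged (in metres and radians):
On the way, in this order (a step that is already met when the one before it is completed fails the run):
1. the worn bearing lies in the scrap box, let go (x of bearing in the frame of scrap_box between -0.086 and 0.086 m and y of bearing in the frame of scrap_box between -0.066 and 0.066 m and z of bearing in the frame of scrap_box between 0 and 0.062 m and linear speed of bearing below 0.03 m/s and contact force between bearing and the fingers below 0.1 N), for 0.2 s.
2. the gauge is lifted out of its dock in the gripper (z of gauge in the frame of dock above 0.065 m and contact force between the fingers and gauge above 1 N), for 0.1 s.
At the end, for the whole second after the job is handed in: The worn bearing lies at rest in the scrap box; the gauge is held in the gripper with the end of its tip within 6 mm of the centre of the rub mark, its axis within 0.14 rad (8 degrees) of square to the seat floor, the tip pushed in by 1.5 to 7 mm (about 1.2 to 9 N on the cover), and the gauge still (all of step 1 and distance between tip_end and mark below 0.006 m and angle between the z axis of gauge and the z axis of mark, either way round below 0.14 rad and z of gauge in the frame of mark above 0 m and value of joint tip between 0.0015 and 0.007 m and contact force between gauge and cover between 1.2 and 9 N and contact force between the fingers and gauge above 1 N and linear speed of gauge below 0.02 m/s); the arm keeps its last pose, push and grip.
It fails at once if the gauge is jabbed against the cover with more than 20 N (contact force between gauge and cover above 20 N).
It fails at once if the scrap box is shoved by more than 40 mm (distance of scrap_box from where it was at the start of the episode above 0.04 m).
It fails at once if something else on the bench is moved by more than 30 mm (distance of any of new_bearing, screwdriver, spray_can, wrench, grease_tin, hammer, socket, mug from where it was at the start of the episode above 0.03 m).
It also fails if it takes over 58 s, if anything falls off the work surface, if the arm or the gripper's body presses on something with over 40 N, if the wrist force passes 120 N, or if a joint passes its speed limit or range.

## Working session

There is one attempt and no reset: what is moved stays moved. The work goes in short steps, Python scripts to look and compute and a tool call to move; the robot and the scene stay as the last step left them, time stands still between calls to the robot, and variables do not carry over. Pictures are saved under pics/ and viewed, at most 10 in all, crops included, and the job is handed in when it is done.

Besides the shell and the picture viewer there is one more tool, called after "Emit:" as name([rows], argument=value, ...), one row to a line, values as JSON. send_rows: Moves the arm, as the interface text tells. Its arguments: {"type":"object","properties":{"moves":{"type":"array"},"newtons":{"type":"number"}},"required":["moves"]}

```bash
mkdir -p pics; cat > h.py <<'E'
import numpy as np, cv2
from scipy.spatial.transform import Rotation as R
from cell import monitor, viewer, workorder, r
def cam(name):
    s=monitor.sense(); d=viewer.read_camera(name)
    T=np.eye(4)
    if 'hand_eye' in d:
        B=np.eye(4); B[:3,:3]=R.from_euler('xyz',s['ee_rot'],degrees=True).as_matrix(); B[:3,3]=s['eef_pos']
        T=B@np.array(d['hand_eye'])
    else:
        a=np.array(d['attitude'],float)
        T[:3,:3]=a if a.shape==(3,3) else R.from_euler('xyz',a,degrees=True).as_matrix()
        T[:3,3]=d['origin']
    return d['color'],(np.array(d['camera_matrix']),float(d['k1']),T)
def ray(c,uv):
    K,k1,T=c; 
    p=cv2.undistortPoints(np.array([[uv]],float),K,np.array([k1,0,0,0,0.]))[0,0]
    v=T[:3,:3]@np.array([p[0],p[1],1]); return T[:3,3],v/np.linalg.norm(v)
def onz(c,uv,z):
    o,v=ray(c,uv); return o+v*(z-o[2])/v[2]
def tri(obs):
    A=np.zeros((3,3));b=np.zeros(3);L=[]
    for c,uv in obs:
        o,v=ray(c,uv);P=np.eye(3)-np.outer(v,v);A+=P;b+=P@o;L.append((o,P))
    x=np.linalg.solve(A,b); return x,[np.linalg.norm(P@(x-o))*1e3 for o,P in L]
def proj(c,X):
    K,k1,T=c; X=np.atleast_2d(X); Y=(X-T[:3,3])@T[:3,:3]; s=Y[:,:2]/Y[:,2:]
    s=s*(1+k1*(s**2).sum(1,keepdims=True)); return s@K[:2,:2].T+K[:2,2]
def save(n,img): cv2.imwrite('pics/'+n,img[:,:,::-1])
E
python3 - <<'E'
from h import *
import pickle
s=monitor.sense(); print(s, r.grip_point_offset)
d=viewer.read_camera('side'); print({k:v for k,v in d.items() if k!='color'})
C={}
for n in ('side','top','wrist'):
    img,c=cam(n); C[n]=c; save(n+'0.png',img); print(n,c)
    np.save('pics/'+n+'0.npy',img)
pickle.dump(C,open('C0.pkl','wb'))
E
```

```text
{'t': 0.0, 'qpos': array([-71.50887161,  27.37595183,   1.27999571,  89.1775996 ,
        -0.65796917,  63.55717074,  -4.75894524]), 'dq': array([-0.00890296, -0.07935982,  0.00082149,  0.05090597,  0.00129119,
       -0.05782291,  0.02272487]), 'effort': array([-7.92583978e-04, -5.82859719e+01,  1.53456889e+00, -2.72600287e+01,
       -5.42967499e-02,  1.72679813e-02,  1.60994505e-04]), 'eef_pos': array([0.28177863, 0.61307504, 0.40368486]), 'ee_rot': array([-1.79896978e+02,  8.51490510e-03,  1.55319178e+02]), 'wrist_force': array([-0.0847174 , -0.34662863,  1.36905323]), 'moment': array([-0.03905433,  0.00418839,  0.00789951]), 'gripper_force': 0.0, 'width': 1.0022257487768216} 0.1633
{'camera_matrix': array([[468.8295675 ,   0.        , 274.99965105],
       [  0.        , 468.8295675 , 211.55423115],
       [  0.        ,   0.        ,   1.        ]]), 'k1': -0.04476541750730705, 'origin': array([-0.25240286,  0.7361535 ,  1.04518348]), 'attitude': array([-128.89964559,    1.11021333, -137.0122121 ])}
side (array([[468.8295675 ,   0.        , 274.99965105],
       [  0.        , 
[... 603 characters left out ...]
.99988874,  0.01376277, -0.00575216, -0.07403155],
       [ 0.00368492, -0.14576827, -0.9893119 ,  1.41850153],
       [ 0.        ,  0.        ,  0.        ,  1.        ]]))
wrist (array([[335.36943129,   0.        , 278.24517088],
       [  0.        , 335.36943129, 208.54666349],
       [  0.        ,   0.        ,   1.        ]]), 0.011475050463316677, array([[ 4.17645375e-01,  8.66843251e-01,  2.72314375e-01,
         2.07706983e-01],
       [ 9.08609625e-01, -3.98135752e-01, -1.26160502e-01,
         6.48803595e-01],
       [-9.43291488e-04,  3.00117812e-01, -9.53901677e-01,
         3.83944284e-01],
       [ 0.00000000e+00,  0.00000000e+00,  0.00000000e+00,
         1.00000000e+00]]))
```

View pics/top0.png

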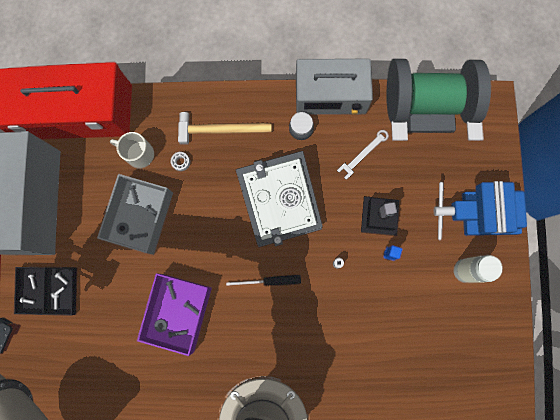

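View pics/side0.png

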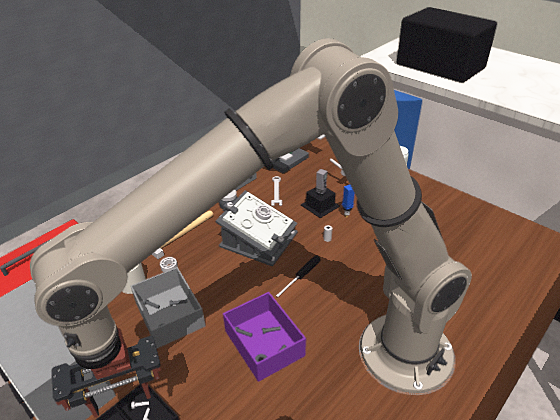

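The top view shows the cover at (280,197) with the worn bearing in its large seat at (290,197). The new bearing is at (180,160).

- **Boxes:** grey at (137,213) and purple at (174,313). The grey one is meant, because purple is ruled out.
- **Gauges:** grey in the black dock at (385,212) and blue at (393,252). The docked grey one is meant, because blue is ruled out.

I'll confirm both in one enlarged crop.

```bash
python3 - <<'E'
from h import *
import pickle
C=pickle.load(open('C0.pkl','rb'))
t=np.load('pics/top0.npy'); s=np.load('pics/side0.npy')
z=lambda im,x,y,w,h,f: cv2.resize(im[y:y+h,x:x+w],None,fx=f,fy=f,interpolation=cv2.INTER_CUBIC)
a=z(t,230,140,180,125,4)[:, :]; 
A=np.zeros((600,800,3),np.uint8)
A[:300,:400]=z(t,232,145,100,75+0,4)[:300,:400]
A[:300,400:]=z(t,340,185,100,75,4)
A[300:,:400]=z(s,212,180,100,75,4)
A[300:,400:]=z(s,290,155,100,75,4)
save('crop1.png',A)
c=C['top']
print('bearing',onz(c,(290,197),.11),'box',onz(c,(137,213),.0),'gauge',onz(c,(388,209),.15),'dock',onz(c,(381,214),.06))
for p in [(118,175),(171,188),(155,252),(99,236)]: print(onz(c,p,.075))
E
```

```text
bearing [ 0.58570597 -0.08040769  0.11      ] box [0.56558303 0.34474881 0.        ] gauge [ 0.54564316 -0.3219972   0.15      ] dock [ 0.54546301 -0.32034737  0.06      ]
[0.65811437 0.37801774 0.075     ]
[0.62029255 0.23290878 0.075     ]
[0.45195481 0.27217296 0.075     ]
[0.49505152 0.42413616 0.075     ]
```

View pics/crop1.png

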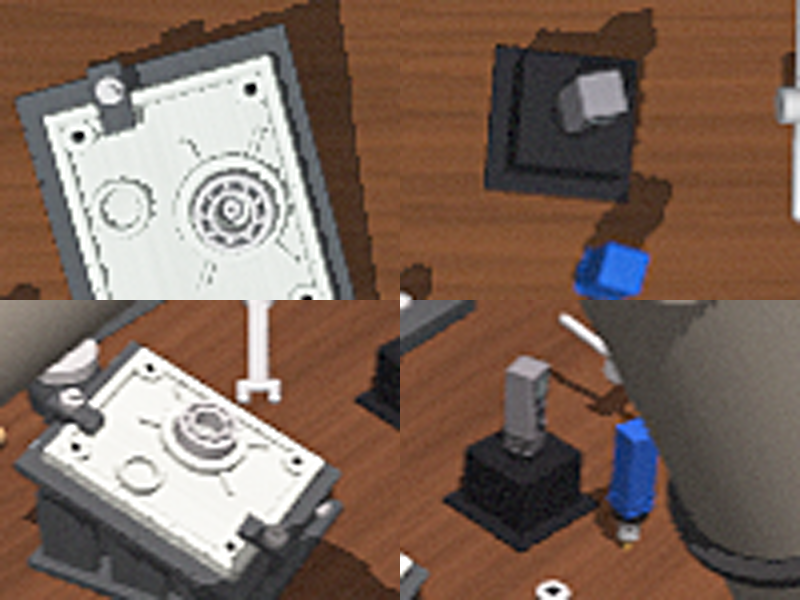

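The crop confirms both targets: the grey gauge stands in the black dock and the worn bearing sits in the cover's large seat. Bearing top centre is at top (290,197) and side (264,209.5). Gauge top centre is at top (390.7,208.7) and side (322,172). Next I triangulate these and fit the cover pose.

```bash
python3 - <<'E'
from h import *
import pickle
from scipy.optimize import least_squares
C=pickle.load(open('C0.pkl','rb')); t,s=C['top'],C['side']
print('bearing top',tri([(t,(290,197)),(s,(264,209.5))]))
print('gauge top',tri([(t,(390.7,208.7)),(s,(322.2,172))]))
obs=[(t,(300,159.2),(.09,-.075,.016)),(t,(242.7,173.2),(.09,.075,.016)),(t,(290,197),(0,-.025,.034)),
 (s,(264,209.5),(0,-.025,.034)),(s,(246.2,192),(.09,.0750-.15,.016)),(s,(222,217.5),(.09,.075,.016)),(s,(269,247.5),(-.09,.075,.016)),(s,(293.2,222.5),(-.09,-.075,.016))]
def pose(p): return (R.from_euler('z',p[3])*R.from_euler('y',-20,degrees=True)).as_matrix(),p[:3]
def f(p):
    M,o=pose(p); return np.concatenate([(proj(c,M@np.array(X)+o)[0]-uv) for c,uv,X in obs])
q=least_squares(f,[.57,-.06,.078,.2],loss='soft_l1'); print(q.x,np.degrees(q.x[3])); print(f(q.x).reshape(-1,2).round(1))
M,o=pose(q.x); print('bearing top',M@[0,-.025,.034]+o,'mark',M@[0,-.025,.014]+o)
E
```

```text
bearing top (array([ 0.58425023, -0.08131418,  0.11190675]), [np.float64(1.4445949921701329), np.float64(1.4445949921700751)])
gauge top (array([ 0.54634048, -0.32983366,  0.14649761]), [np.float64(0.5788200676610966), np.float64(0.5788200676611372)])
[ 0.58911144 -0.05312252  0.07390049  0.24300124] 13.92294547290368
[[-0.2 -0.9]
 [ 0.2 -0.2]
 [-0.1  1. ]
 [-0.5  1.6]
 [ 1.1 -0.4]
 [-0.  -0.5]
 [ 0.8  1.5]
 [-0.8 -1.5]]
bearing top [ 0.58383982 -0.08018608  0.10585004] mark [ 0.59047926 -0.07854017  0.08705619]
```

```bash
cat > plan.py <<'E'
from h import *
import json
def plan(xyz,yaw,n=None,g=None,start=None):
    """rows from the present pose to TCP xyz, tool yaw (deg), tool pointing down"""
    s=monitor.sense(); p=np.array(s['eef_pos'])*1e3; y=s['ee_rot'][2]
    if start is not None: p,y=np.array(start[0])*1e3,start[1]
    tgt=np.array(xyz)*1e3; p0=p.copy(); dy=(yaw-y) if abs(yaw-y)<=180 else (yaw-y+180)%360-180
    n=n or int(max(np.ceil(np.linalg.norm(tgt-p)/40),np.ceil(abs(dy)/7)))
    rows=[]
    for i in range(1,n+1):
        a=np.radians(y); d=p0+(tgt-p0)*i/n-p
        dx=round(d@[np.cos(a),np.sin(a),0]); dyy=round(d@[np.sin(a),-np.cos(a),0]); dz=round(-d[2])
        sp=round(-np.radians((s['ee_rot'][2] if start is None else start[1])+dy*i/n-y),3)
        p=p+dx*np.array([np.cos(a),np.sin(a),0])+dyy*np.array([np.sin(a),-np.cos(a),0])-[0,0,dz]
        y-=np.degrees(sp)
        rows.append({"dx":dx,"dy":dyy,"dz":dz,"spin":sp})
    for i in range(0,n,5): print(json.dumps(rows[i:i+5]))
    print('end',p.round(1),round(y,1))
E
python3 - <<'E'
from plan import *
plan((.575,-.083,.42),14,n=21)
E
```

```text
[{"dx": -27, "dy": -24, "dz": -1, "spin": 0.117}, {"dx": -29, "dy": -21, "dz": -1, "spin": 0.118}, {"dx": -31, "dy": -18, "dz": 0, "spin": 0.117}, {"dx": -34, "dy": -13, "dz": -1, "spin": 0.118}, {"dx": -34, "dy": -10, "dz": -1, "spin": 0.117}]
[{"dx": -36, "dy": -6, "dz": -1, "spin": 0.118}, {"dx": -36, "dy": -1, "dz": 0, "spin": 0.117}, {"dx": -36, "dy": 3, "dz": -1, "spin": 0.118}, {"dx": -35, "dy": 7, "dz": -1, "spin": 0.117}, {"dx": -34, "dy": 11, "dz": -1, "spin": 0.118}]
[{"dx": -33, "dy": 15, "dz": 0, "spin": 0.117}, {"dx": -30, "dy": 19, "dz": -1, "spin": 0.117}, {"dx": -29, "dy": 22, "dz": -1, "spin": 0.118}, {"dx": -25, "dy": 26, "dz": -1, "spin": 0.117}, {"dx": -22, "dy": 28, "dz": 0, "spin": 0.118}]
[{"dx": -19, "dy": 31, "dz": -1, "spin": 0.117}, {"dx": -15, "dy": 32, "dz": -1, "spin": 0.118}, {"dx": -11, "dy": 34, "dz": -1, "spin": 0.117}, {"dx": -7, "dy": 36, "dz": 0, "spin": 0.118}, {"dx": -3, "dy": 36, "dz": -1, "spin": 0.117}]
[{"dx": 1, "dy": 36, "dz": -1, "spin": 0.117}]
end [575.2 -83.3 420.1] 14.0
```

Emit:
send_rows([
  {"dx":-27,"dy":-24,"dz":-1,"spin":0.117,"gripper":87},
  {"dx":-29,"dy":-21,"dz":-1,"spin":0.118,"gripper":87},
  {"dx":-31,"dy":-18,"dz":0,"spin":0.117,"gripper":87},
  {"dx":-34,"dy":-13,"dz":-1,"spin":0.118,"gripper":87},
  {"dx":-34,"dy":-10,"dz":-1,"spin":0.117,"gripper":87},
])

```text
t: 0.62
eef_pos: [0.3522, 0.446, 0.4085]
ee_rot: [-180.0, 0.0, 121.3]
wrist_force: [0.9, -0.1, -0.7]
width: 0.992
gripper_force: 0.0
```

Emit:
send_rows([
  {"dx":-36,"dy":-6,"dz":-1,"spin":0.118,"gripper":87},
  {"dx":-36,"dy":-1,"dz":0,"spin":0.117,"gripper":87},
  {"dx":-36,"dy":3,"dz":-1,"spin":0.118,"gripper":87},
  {"dx":-35,"dy":7,"dz":-1,"spin":0.117,"gripper":87},
  {"dx":-34,"dy":11,"dz":-1,"spin":0.118,"gripper":87},
])

```text
t: 1.03
eef_pos: [0.4217, 0.2801, 0.4127]
ee_rot: [-180.0, -0.0, 87.7]
wrist_force: [1.2, -0.6, -0.2]
width: 0.988
gripper_force: 0.0
```

Emit:
send_rows([
  {"dx":-33,"dy":15,"dz":0,"spin":0.117,"gripper":87},
  {"dx":-30,"dy":19,"dz":-1,"spin":0.117,"gripper":87},
  {"dx":-29,"dy":22,"dz":-1,"spin":0.118,"gripper":87},
  {"dx":-25,"dy":26,"dz":-1,"spin":0.117,"gripper":87},
  {"dx":-22,"dy":28,"dz":0,"spin":0.118,"gripper":87},
])

```text
t: 1.45
eef_pos: [0.4919, 0.1144, 0.416]
ee_rot: [180.0, -0.0, 54.0]
wrist_force: [0.2, 0.1, -0.1]
width: 0.991
gripper_force: 0.0
```

Emit:
send_rows([
  {"dx":-19,"dy":31,"dz":-1,"spin":0.117,"gripper":87},
  {"dx":-15,"dy":32,"dz":-1,"spin":0.118,"gripper":87},
  {"dx":-11,"dy":34,"dz":-1,"spin":0.117,"gripper":87},
  {"dx":-7,"dy":36,"dz":0,"spin":0.118,"gripper":87},
  {"dx":-3,"dy":36,"dz":-1,"spin":0.117,"gripper":87},
])

```text
t: 1.87
eef_pos: [0.5618, -0.0514, 0.4197]
ee_rot: [-180.0, -0.0, 20.4]
wrist_force: [0.3, 1.4, -0.5]
width: 0.993
gripper_force: 0.0
```

Emit:
send_rows([
  {"dx":1,"dy":36,"dz":-1,"spin":0.117,"gripper":87},
  {"gripper":87},
  {"gripper":87},
])

```text
invalid input at $.moves[1]: expected keys gripper, dx, dy, dz, spin
```

```bash
python3 - <<'E'
from h import *
import pickle
s=monitor.sense(); print(s['t'],s['eef_pos'],s['ee_rot'],s['qpos'].round(1))
img,c=cam('wrist'); np.save('pics/w1.npy',img); save('w1.png',img); pickle.dump(c,open('w1.pkl','wb'))
print(c[2].round(3)); print(proj(c,[[.584,-.081,.110],[.590,-.0785,.087]]))
E
```

```text
1.8667 [ 0.56183701 -0.05140987  0.41972404] [-1.79985284e+02 -2.02396042e-02  2.04222862e+01] [-34.   19.2  41.7 105.7 -14.6  60.6 -56.2]
[[ 0.349 -0.894 -0.281  0.641]
 [-0.937 -0.333 -0.104 -0.021]
 [-0.001  0.3   -0.954  0.4  ]
 [ 0.     0.     0.     1.   ]]
[[318.9433591  190.28655344]
 [316.14761003 177.64110031]]
```

View pics/w1.png

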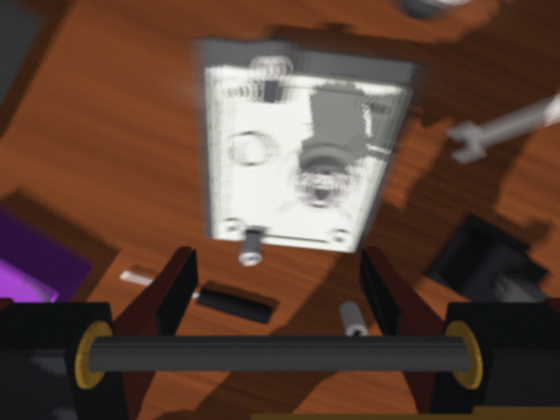

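The blurred wrist view, taken while the arm was still moving, shows the cover, with the bearing at about (323,183), close to the predicted (319,190). Next I settle and look again.

Emit:
send_rows([
  {"dx":1,"dy":36,"dz":0,"spin":0.117,"gripper":87},
  {"dx":0,"dy":0,"dz":25,"spin":0,"gripper":87},
  {"dx":0,"dy":0,"dz":25,"spin":0,"gripper":87},
  {"dx":0,"dy":0,"dz":0,"spin":0,"gripper":87},
  {"dx":0,"dy":0,"dz":0,"spin":0,"gripper":87},
])

```text
t: 2.33
eef_pos: [0.5748, -0.0827, 0.3689]
ee_rot: [-180.0, 0.2, 14.1]
wrist_force: [-0.0, -0.1, 0.2]
width: 0.993
gripper_force: 0.0
```

```bash
python3 - <<'E'
from h import *
import pickle
s=monitor.sense(); print(s['t'],s['eef_pos'],s['ee_rot'],s['qpos'].round(1))
img,c=cam('wrist'); np.save('pics/w2.npy',img); save('w2.png',img); pickle.dump(c,open('w2.pkl','wb'))
print(proj(c,[[.584,-.081,.110],[.590,-.0785,.087]]))
E
```

```text
2.3333 [ 0.5747916  -0.08272197  0.36886779] [-1.79964615e+02  1.69083192e-01  1.40534412e+01] [-29.3  24.9  41.3 106.5 -19.5  56.1 -55.4]
[[280.33428107 207.41561384]
 [279.01006168 191.23341082]]
```

View pics/w2.png

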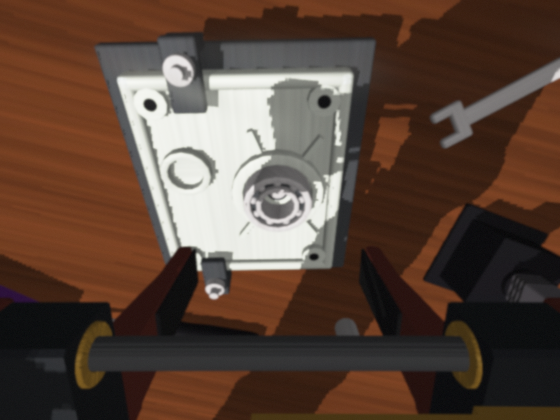

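The sharp wrist view shows the bearing's top face centred at about (279.5,205). The cover rim corners are at (119,78), (353,70), (168,270) and (331,269).

```bash
python3 - <<'E'
from h import *
import pickle
from scipy.optimize import least_squares
C=pickle.load(open('C0.pkl','rb')); t,s=C['top'],C['side']; w=pickle.load(open('w2.pkl','rb'))
obs=[(t,(300,159.2),(.09,-.075,.016)),(t,(242.7,173.2),(.09,.075,.016)),(t,(290,197),(0,-.025,.034)),
 (s,(264,209.5),(0,-.025,.034)),(s,(246.2,192),(.09,-.075,.016)),(s,(222,217.5),(.09,.075,.016)),(s,(269,247.5),(-.09,.075,.016)),(s,(293.2,222.5),(-.09,-.075,.016)),
 (w,(119,78),(.09,.075,.016)),(w,(353,70),(.09,-.075,.016)),(w,(168,270),(-.09,.075,.016)),(w,(331,269),(-.09,-.075,.016)),(w,(279.5,205),(0,-.025,.034))]
def pose(p): return (R.from_euler('z',p[3])*R.from_euler('y',-20,degrees=True)).as_matrix(),p[:3]
def f(p,v=None):
    M,o=pose(p); return np.concatenate([(proj(c,M@np.array(X)+o)[0]-uv) for c,uv,X in obs if v is None or c is v])
for v in (None,w):
  q=least_squares(f,[.57,-.06,.078,.2],loss='soft_l1',args=(v,)); print(q.x,np.degrees(q.x[3])); print(f(q.x).reshape(-1,2).round(1).tolist())
  M,o=pose(q.x); print('bearing top',M@[0,-.025,.034]+o,'mark',M@[0,-.025,.014]+o)
print('tri bearing',tri([(t,(290,197)),(s,(264,209.5)),(w,(279.5,205))]))
E
```

```text
[ 0.58883385 -0.05214336  0.07413784  0.25965816] 14.877316415287472
[[-1.2, -1.1], [-0.6, 0.4], [-0.4, 0.9], [-0.8, 1.7], [0.4, -0.2], [-0.1, 0.0], [1.2, 1.5], [-1.1, -1.7], [-0.7, -0.9], [2.0, 3.7], [7.6, -0.0], [0.4, -1.0], [-1.4, 0.3]]
bearing top [ 0.58401374 -0.07929097  0.10608739] mark [ 0.59062483 -0.0775347   0.08729354]
[ 0.5887531  -0.05182161  0.07362369  0.2629692 ] 15.067025134169342
[[-1.4, -1.1], [-0.8, 0.6], [-0.6, 0.9], [-0.8, 1.9], [0.3, 0.0], [-0.1, 0.3], [1.3, 1.6], [-1.1, -1.6], [-1.2, -0.4], [0.9, 3.3], [7.7, -0.1], [0.3, -1.5], [-1.8, 0.0]]
bearing top [ 0.5840229  -0.07898504  0.10557324] mark [ 0.59062815 -0.07720688  0.08677939]
tri bearing (array([ 0.58500281, -0.08099541,  0.11094483]), [np.float64(0.7986935279929831), np.float64(2.203675580808097), np.float64(1.4369689439701305)])
```

Emit:
send_rows([
  {"dx":12,"dy":0,"dz":25,"spin":-0.016,"gripper":87},
  {"dx":0,"dy":0,"dz":30,"spin":0,"gripper":87},
  {"dx":0,"dy":0,"dz":20,"spin":0,"gripper":87},
  {"dx":0,"dy":0,"dz":4,"spin":0,"gripper":87},
  {"dx":0,"dy":0,"dz":0,"spin":0,"gripper":87},
])

```text
t: 2.8
eef_pos: [0.587, -0.0798, 0.291]
ee_rot: [-180.0, 0.0, 15.0]
wrist_force: [-0.5, -0.1, 0.6]
width: 0.993
gripper_force: 0.0
```

Emit:
send_rows([
  {"dx":0,"dy":0,"dz":2,"spin":0,"gripper":87},
  {"dx":0,"dy":0,"dz":2,"spin":0,"gripper":87},
  {"dx":0,"dy":0,"dz":0,"spin":0,"gripper":87},
])

```text
t: 3.05
eef_pos: [0.5873, -0.0803, 0.2879]
ee_rot: [180.0, -0.1, 15.0]
wrist_force: [-0.3, -0.4, 0.1]
width: 0.99
gripper_force: 0.0
```

```bash
python3 - <<'E'
from h import *
s=monitor.sense(); print(s['t'],s['eef_pos'],s['ee_rot'],s['wrist_force'])
img,c=cam('wrist'); save('w3.png',cv2.resize(img[40:280,160:400],None,fx=2.4,fy=2.4))
E
```

```text
3.05 [ 0.58729188 -0.08025553  0.28792231] [ 1.79980766e+02 -1.22986876e-01  1.49513683e+01] [-0.2513224  -0.36714547  0.13068238]
```

View pics/w3.png

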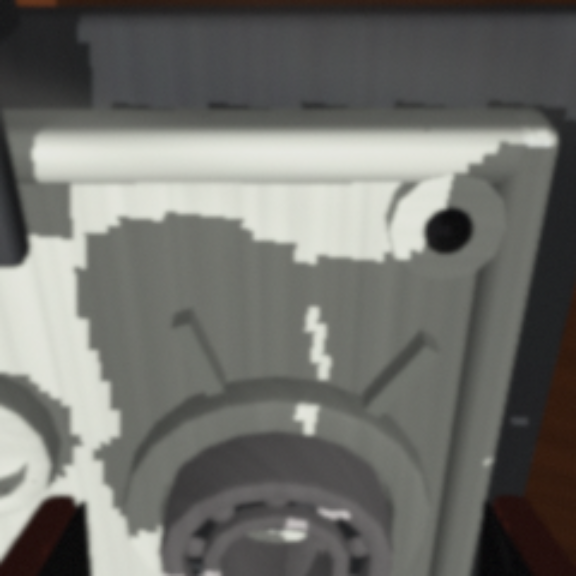

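The close view shows the bearing centred between the fingers, at crop (279,550), with the cover's upper edge level, so the 15° yaw fits. I go down 4 mm and grip.

Emit:
send_rows([
  {"dx":0,"dy":0,"dz":3,"spin":0,"gripper":87},
  {"dx":0,"dy":0,"dz":1,"spin":0,"gripper":87},
  {"dx":0,"dy":0,"dz":0,"spin":0,"gripper":87},
])

```text
t: 3.35
eef_pos: [0.5868, -0.0801, 0.2825]
ee_rot: [-180.0, 0.0, 14.9]
wrist_force: [1.3, -0.1, -0.4]
width: 0.994
gripper_force: 0.0
```

Emit:
send_rows([
  {"dx":0,"dy":0,"dz":0,"spin":0,"gripper":40},
  {"dx":0,"dy":0,"dz":0,"spin":0,"gripper":40},
  {"dx":0,"dy":0,"dz":0,"spin":0,"gripper":40},
  {"dx":0,"dy":0,"dz":0,"spin":0,"gripper":40},
  {"dx":0,"dy":0,"dz":0,"spin":0,"gripper":40},
], newtons=30)

```text
t: 3.77
eef_pos: [0.5869, -0.0802, 0.2827]
ee_rot: [-180.0, -0.0, 14.9]
wrist_force: [-0.1, 0.0, -0.1]
width: 0.65
gripper_force: 0.2
```

Emit:
send_rows([
  {"dx":0,"dy":0,"dz":0,"spin":0,"gripper":40},
  {"dx":0,"dy":0,"dz":0,"spin":0,"gripper":40},
  {"dx":0,"dy":0,"dz":0,"spin":0,"gripper":40},
  {"dx":0,"dy":0,"dz":0,"spin":0,"gripper":40},
])

```text
t: 4.1
eef_pos: [0.5866, -0.0792, 0.2826]
ee_rot: [-179.9, 0.0, 15.0]
wrist_force: [-2.6, 4.9, 3.7]
width: 0.59
gripper_force: 30.1
```

Emit:
send_rows([
  {"dx":-2,"dy":0,"dz":-5,"spin":0,"gripper":40},
  {"dx":-2,"dy":0,"dz":-5,"spin":0,"gripper":40},
  {"dx":0,"dy":0,"dz":0,"spin":0,"gripper":40},
])

```text
t: 4.35
eef_pos: [0.5829, -0.0824, 0.2937]
ee_rot: [179.9, -0.1, 14.9]
wrist_force: [-0.1, -1.3, -1.7]
width: 0.583
gripper_force: 30.0
```

```bash
python3 - <<'E'
from plan import *
plan((.5829,-.0824,.37),15,n=3)
plan((.556,.327,.37),77,n=12,start=((.5829,-.0824,.37),15))
E
```

```text
[{"dx": 0, "dy": 0, "dz": -25, "spin": -0.001}, {"dx": 0, "dy": 0, "dz": -26, "spin": -0.0}, {"dx": 0, "dy": 0, "dz": -25, "spin": -0.001}]
end [582.9 -82.4 369.7] 15.0
[{"dx": 7, "dy": -34, "dz": 0, "spin": -0.09}, {"dx": 9, "dy": -32, "dz": 0, "spin": -0.09}, {"dx": 13, "dy": -32, "dz": 0, "spin": -0.091}, {"dx": 15, "dy": -31, "dz": 0, "spin": -0.09}, {"dx": 18, "dy": -29, "dz": 0, "spin": -0.09}]
[{"dx": 21, "dy": -27, "dz": 0, "spin": -0.09}, {"dx": 23, "dy": -25, "dz": 0, "spin": -0.09}, {"dx": 25, "dy": -23, "dz": 0, "spin": -0.09}, {"dx": 27, "dy": -21, "dz": 0, "spin": -0.091}, {"dx": 29, "dy": -18, "dz": 0, "spin": -0.09}]
[{"dx": 31, "dy": -16, "dz": 0, "spin": -0.09}, {"dx": 31, "dy": -13, "dz": 0, "spin": -0.09}]
end [555.6 326.7 370. ] 77.0
```

Emit:
send_rows([
  {"dx":0,"dy":0,"dz":-15,"spin":0,"gripper":40},
  {"dx":0,"dy":0,"dz":-30,"spin":0,"gripper":40},
  {"dx":0,"dy":0,"dz":-31,"spin":0,"gripper":40},
])

```text
t: 4.6
eef_pos: [0.5823, -0.0821, 0.3688]
ee_rot: [180.0, 0.2, 14.9]
wrist_force: [0.8, -0.3, -1.1]
width: 0.585
gripper_force: 30.0
```

Emit:
send_rows([
  {"dx":7,"dy":-34,"dz":0,"spin":-0.09,"gripper":40},
  {"dx":9,"dy":-32,"dz":0,"spin":-0.09,"gripper":40},
  {"dx":13,"dy":-32,"dz":0,"spin":-0.091,"gripper":40},
  {"dx":15,"dy":-31,"dz":0,"spin":-0.09,"gripper":40},
  {"dx":18,"dy":-29,"dz":0,"spin":-0.09,"gripper":40},
])

```text
t: 5.02
eef_pos: [0.5712, 0.09, 0.3691]
ee_rot: [179.9, -0.0, 41.0]
wrist_force: [0.4, -0.5, -1.8]
width: 0.587
gripper_force: 30.0
```

Emit:
send_rows([
  {"dx":21,"dy":-27,"dz":0,"spin":-0.09,"gripper":40},
  {"dx":23,"dy":-25,"dz":0,"spin":-0.09,"gripper":40},
  {"dx":25,"dy":-23,"dz":0,"spin":-0.09,"gripper":40},
  {"dx":27,"dy":-21,"dz":0,"spin":-0.091,"gripper":40},
  {"dx":29,"dy":-18,"dz":0,"spin":-0.09,"gripper":40},
])

```text
t: 5.43
eef_pos: [0.5612, 0.2602, 0.3689]
ee_rot: [179.9, 0.0, 66.8]
wrist_force: [0.7, 0.6, -1.0]
width: 0.584
gripper_force: 30.0
```

Emit:
send_rows([
  {"dx":31,"dy":-16,"dz":0,"spin":-0.09,"gripper":40},
  {"dx":31,"dy":-13,"dz":0,"spin":-0.09,"gripper":40},
  {"dx":0,"dy":0,"dz":0,"spin":0,"gripper":40},
  {"dx":0,"dy":0,"dz":0,"spin":0,"gripper":40},
])

```text
t: 5.77
eef_pos: [0.5557, 0.3298, 0.3683]
ee_rot: [180.0, -0.0, 77.1]
wrist_force: [-0.3, -1.3, -1.9]
width: 0.587
gripper_force: 30.0
```

```bash
python3 - <<'E'
from h import *
import pickle
s=monitor.sense(); print(s['t'],s['eef_pos'],s['ee_rot'],s['wrist_force'])
img,c=cam('wrist'); 
t,ct=cam('top')
save('w4.png',np.hstack([img[:, :400],cv2.resize(t[130:290,60:260],(400,320))[:,:400] if 0 else cv2.resize(t[130:270,70:203],(400,420))]))
print(proj(c,[[.658,.378,.075],[.620,.233,.075],[.452,.272,.075],[.495,.424,.075]]).round())
E
```

```text
5.7667 [0.55567645 0.32984289 0.36834184] [ 1.79975353e+02 -8.29980646e-03  7.71234511e+01] [-0.33529234 -1.26697684 -1.89364837]
[[390. 122.]
 [368. 290.]
 [181. 289.]
 [174. 111.]]
```

View pics/w4.png

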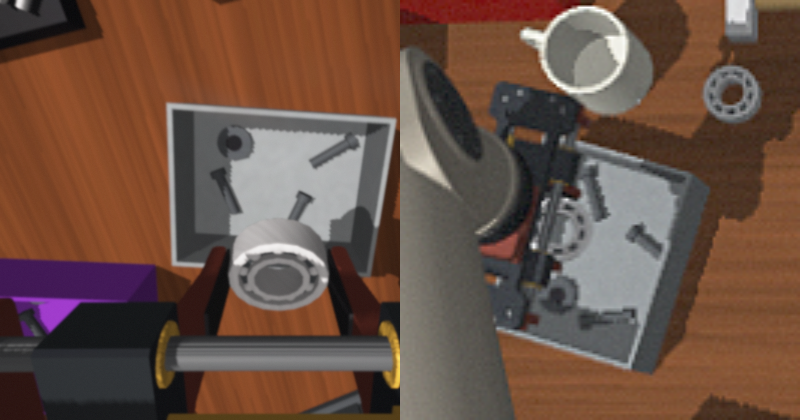

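The wrist view shows the held bearing at (280,265), with the box rim corners at (168,103), (396,120), (172,267) and (372,277). I'll check the box position from these.

```bash
python3 - <<'E'
from h import *
img,c=cam('wrist')
P=np.array([onz(c,p,.075) for p in [(396,120),(372,277),(172,267),(168,103)]]); print(P.round(3),P.mean(0)); print(np.linalg.norm(P-np.roll(P,-1,0),axis=1))
E
```

```text
[[0.664 0.374 0.075]
 [0.626 0.241 0.075]
 [0.451 0.292 0.075]
 [0.494 0.427 0.075]] [0.55886169 0.33342622 0.075     ]
[0.13890027 0.18186991 0.14165849 0.17880497]
```

Emit:
send_rows([
  {"dx":4,"dy":2,"dz":35,"spin":0,"gripper":40},
  {"dx":0,"dy":0,"dz":40,"spin":0,"gripper":40},
  {"dx":0,"dy":0,"dz":35,"spin":0,"gripper":40},
  {"dx":0,"dy":0,"dz":18,"spin":0,"gripper":40},
  {"dx":0,"dy":0,"dz":8,"spin":0,"gripper":40},
])

```text
t: 6.33
eef_pos: [0.5584, 0.3288, 0.2294]
ee_rot: [-179.8, 0.3, 76.8]
wrist_force: [-0.7, -0.4, -1.4]
width: 0.587
gripper_force: 30.0
```

Emit:
send_rows([
  {"dx":0,"dy":0,"dz":0,"spin":0,"gripper":40},
  {"dx":0,"dy":0,"dz":0,"spin":0,"gripper":65},
  {"dx":0,"dy":0,"dz":0,"spin":0,"gripper":70},
  {"dx":0,"dy":0,"dz":0,"spin":0,"gripper":70},
  {"dx":0,"dy":0,"dz":0,"spin":0,"gripper":70},
])

```text
t: 6.75
eef_pos: [0.5596, 0.3316, 0.2344]
ee_rot: [179.9, -0.1, 76.9]
wrist_force: [0.7, 0.4, 0.1]
width: 0.793
gripper_force: 0.0
```

Emit:
send_rows([
  {"dx":0,"dy":0,"dz":-20,"spin":0,"gripper":70},
  {"dx":0,"dy":0,"dz":-41,"spin":0,"gripper":70},
  {"dx":0,"dy":0,"dz":-41,"spin":0,"gripper":70},
  {"dx":0,"dy":0,"dz":-41,"spin":0,"gripper":70},
  {"dx":0,"dy":0,"dz":-7,"spin":0,"gripper":70},
])

```text
t: 7.17
eef_pos: [0.561, 0.3317, 0.3915]
ee_rot: [179.5, -0.6, 76.9]
wrist_force: [0.8, 0.9, 0.7]
width: 0.795
gripper_force: 0.0
```

```bash
python3 - <<'E'
from plan import *
import pickle
C=pickle.load(open('C0.pkl','rb'))
s=monitor.sense(); print(s['t'],s['eef_pos'],s['ee_rot'],s['wrist_force'],s['qpos'].round(1))
img,c=cam('wrist'); save('w5.png',img)
plan((.535,-.32,.38),15,n=18)
E
```

```text
7.1667 [0.56097449 0.3316516  0.39148737] [179.52167767  -0.56580981  76.90105537] [0.75678951 0.85630869 0.746704  ] [-52.2  26.8  22.4  94.8 -11.5  60.  -39.4]
[{"dx": -36, "dy": 7, "dz": 1, "spin": 0.06}, {"dx": -35, "dy": 9, "dz": 0, "spin": 0.06}, {"dx": -34, "dy": 11, "dz": 1, "spin": 0.06}, {"dx": -34, "dy": 13, "dz": 0, "spin": 0.06}, {"dx": -33, "dy": 15, "dz": 1, "spin": 0.06}]
[{"dx": -32, "dy": 17, "dz": 0, "spin": 0.06}, {"dx": -31, "dy": 19, "dz": 1, "spin": 0.06}, {"dx": -30, "dy": 21, "dz": 0, "spin": 0.06}, {"dx": -28, "dy": 22, "dz": 1, "spin": 0.06}, {"dx": -27, "dy": 24, "dz": 0, "spin": 0.06}]
[{"dx": -26, "dy": 26, "dz": 1, "spin": 0.06}, {"dx": -24, "dy": 27, "dz": 1, "spin": 0.06}, {"dx": -22, "dy": 29, "dz": 0, "spin": 0.06}, {"dx": -20, "dy": 29, "dz": 1, "spin": 0.061}, {"dx": -19, "dy": 32, "dz": 0, "spin": 0.06}]
[{"dx": -17, "dy": 32, "dz": 1, "spin": 0.06}, {"dx": -15, "dy": 33, "dz": 0, "spin": 0.06}, {"dx": -12, "dy": 34, "dz": 1, "spin": 0.06}]
end [ 535.5 -320.3  379.8] 15.0
```

View pics/w5.png

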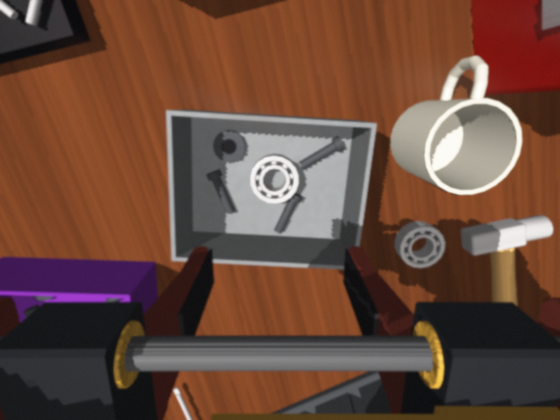

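The bearing lies flat in the grey box at (274,178). On to the gauge dock.

Emit:
send_rows([
  {"dx":-36,"dy":7,"dz":1,"spin":0.06,"gripper":70},
  {"dx":-35,"dy":9,"dz":0,"spin":0.06,"gripper":70},
  {"dx":-34,"dy":11,"dz":1,"spin":0.06,"gripper":70},
  {"dx":-34,"dy":13,"dz":0,"spin":0.06,"gripper":70},
  {"dx":-33,"dy":15,"dz":1,"spin":0.06,"gripper":70},
])

```text
t: 7.63
eef_pos: [0.5513, 0.1486, 0.3791]
ee_rot: [-180.0, 0.0, 59.6]
wrist_force: [0.6, 1.0, -0.7]
width: 0.796
gripper_force: 0.0
```

Emit:
send_rows([
  {"dx":-32,"dy":17,"dz":0,"spin":0.06,"gripper":70},
  {"dx":-31,"dy":19,"dz":1,"spin":0.06,"gripper":70},
  {"dx":-30,"dy":21,"dz":0,"spin":0.06,"gripper":70},
  {"dx":-28,"dy":22,"dz":1,"spin":0.06,"gripper":70},
  {"dx":-27,"dy":24,"dz":0,"spin":0.06,"gripper":70},
])

```text
t: 8.05
eef_pos: [0.544, -0.032, 0.377]
ee_rot: [-180.0, 0.0, 42.4]
wrist_force: [0.3, 0.0, 0.4]
width: 0.796
gripper_force: 0.0
```

Emit:
send_rows([
  {"dx":-26,"dy":26,"dz":1,"spin":0.06,"gripper":70},
  {"dx":-24,"dy":27,"dz":1,"spin":0.06,"gripper":70},
  {"dx":-22,"dy":29,"dz":0,"spin":0.06,"gripper":70},
  {"dx":-20,"dy":29,"dz":1,"spin":0.061,"gripper":70},
  {"dx":-19,"dy":32,"dz":0,"spin":0.06,"gripper":70},
])

```text
t: 8.47
eef_pos: [0.5374, -0.2133, 0.3739]
ee_rot: [-179.9, 0.0, 25.2]
wrist_force: [0.2, 0.1, -0.3]
width: 0.796
gripper_force: 0.0
```

Emit:
send_rows([
  {"dx":-17,"dy":32,"dz":1,"spin":0.06,"gripper":70},
  {"dx":-15,"dy":33,"dz":0,"spin":0.06,"gripper":70},
  {"dx":-12,"dy":34,"dz":1,"spin":0.06,"gripper":70},
  {"dx":0,"dy":0,"dz":0,"spin":0,"gripper":70},
  {"dx":0,"dy":0,"dz":0,"spin":0,"gripper":70},
])

```text
t: 8.88
eef_pos: [0.5328, -0.3228, 0.372]
ee_rot: [180.0, 0.1, 14.8]
wrist_force: [-0.4, 0.7, 0.2]
width: 0.799
gripper_force: 0.0
```

```bash
python3 - <<'E'
from plan import *
import pickle
s=monitor.sense(); print(s['t'],s['eef_pos'],s['ee_rot'],s['qpos'].round(1))
img,c=cam('wrist'); pickle.dump((img,c),open('w6.pkl','wb'))
m,ct=cam('top'); pickle.dump((m,ct),open('t6.pkl','wb'))
print(proj(c,[[.546,-.330,.15],[.546,-.322,.06]]).round(1))
A=np.zeros((600,800,3),np.uint8); A[:420,:560]=img
A[420:,:]=0
u,v=proj(c,[.546,-.33,.15])[0].astype(int); x0=max(0,min(u-60,440)); y0=max(0,min(v-60,300)); print(x0,y0)
A[:360,440:]=cv2.resize(img[y0:y0+120,x0:x0+120],(360,360),interpolation=cv2.INTER_CUBIC)
A[360:,500:]=cv2.resize(np.load('pics/top0.npy')[185:245,350:425],(300,240),interpolation=cv2.INTER_CUBIC)
save('w6.png',A)
E
```

```text
8.8833 [ 0.53280908 -0.32281113  0.37195516] [1.79963429e+02 8.91581029e-02 1.47502247e+01] [ -5.3  29.6  43.  100.6 -23.   59.  -29.1]
[[295.4 222.8]
 [281.8 186.2]]
235 162
```

View pics/w6.png

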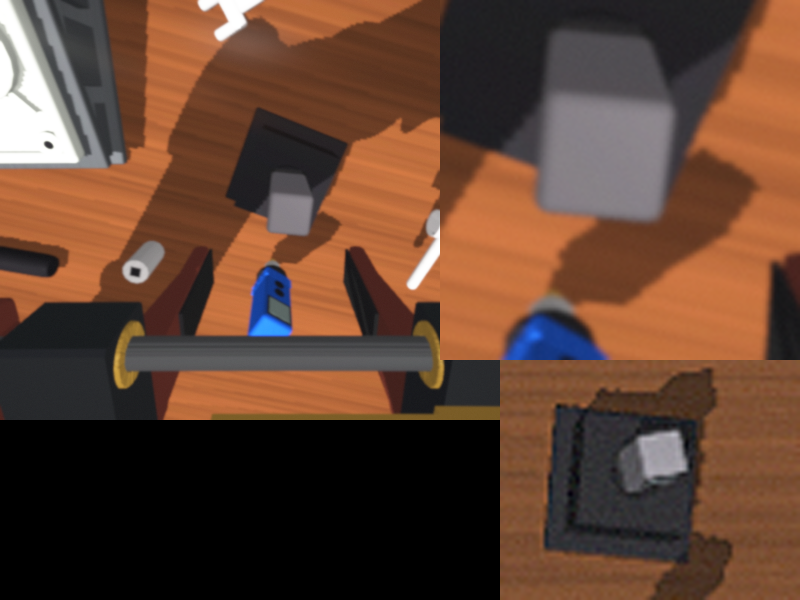

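The view shows the grey gauge's top face centred at about (290,214) in the wrist image, turned about 7° from the tool. The blue one lies apart at (270,295).

```bash
python3 - <<'E'
from plan import *
import pickle
img,c=pickle.load(open('w6.pkl','rb')); C=pickle.load(open('C0.pkl','rb'))
k=[(273.3,193),(312.3,198),(307.7,235.3),(267.3,231)]
P=np.array([onz(c,p,.15) for p in k]); e=np.roll(P,-1,0)-P
print(P.mean(0),np.linalg.norm(e,axis=1),np.degrees(np.arctan2(e[:,1],e[:,0])))
m=np.mean(k,0)
# top cam face centre: crop px (662,457) scale 4 origin (350,185)
tu=(350+(663-500)/4,185+(456-360)/4); print(tu)
print(tri([(c,m),(C['top'],tu)]),tri([(c,m),(C['top'],tu),(C['side'],(322.2,172))]))
E
```

```text
[ 0.55047321 -0.32529885  0.15      ] [0.02457373 0.02518365 0.02630186 0.02564611] [ -82.81241266 -170.28964256   98.23216718    5.81290853]
(390.75, 209.0)
(array([ 0.54721928, -0.32857287,  0.14051761]), [np.float64(2.194527300945136), np.float64(2.1945273009452873)]) (array([ 0.54701616, -0.32859705,  0.14564951]), [np.float64(3.503537311992941), np.float64(1.424390621797334), np.float64(2.1290768526163544)])
```

Emit:
send_rows([
  {"dx":15,"dy":8,"dz":0,"spin":0.123,"gripper":70},
  {"dx":0,"dy":0,"dz":20,"spin":0,"gripper":70},
  {"dx":0,"dy":0,"dz":20,"spin":0,"gripper":70},
  {"dx":0,"dy":0,"dz":0,"spin":0,"gripper":70},
  {"dx":0,"dy":0,"dz":0,"spin":0,"gripper":70},
])

```text
t: 9.4
eef_pos: [0.551, -0.3225, 0.3318]
ee_rot: [-179.9, 0.1, 8.1]
wrist_force: [-0.3, -0.4, 0.3]
width: 0.796
gripper_force: 0.0
```

```bash
python3 - <<'E'
from plan import *
import pickle
s=monitor.sense(); print(s['t'],s['eef_pos'],s['ee_rot'],s['qpos'].round(1))
img,c=cam('wrist'); pickle.dump((img,c),open('w7.pkl','wb'))
# grey top face: bright low-saturation region in the middle
h=cv2.cvtColor(img,cv2.COLOR_RGB2HSV); m=((h[...,1]<50)&(h[...,2]>95)).astype(np.uint8); m[300:]=0; m[:, :200]=0; m[:,370:]=0
n,l,st,ce=cv2.connectedComponentsWithStats(m); 
for i in range(1,n):
    if st[i,4]>300:
        cs,_=cv2.findContours((l==i).astype(np.uint8),0,2); rc=cv2.minAreaRect(cs[0]); print(st[i],ce[i],rc)
        b=cv2.boxPoints(rc); P=np.array([onz(c,p,.15) for p in b]); e=np.roll(P,-1,0)-P
        print(P.mean(0),np.linalg.norm(e,axis=1),np.degrees(np.arctan2(e[:,1],e[:,0])))
print(proj(c,[[.549,-.327,.15]]))
E
```

```text
9.4 [ 0.55095421 -0.32252793  0.33181764] [-1.79880903e+02  1.03781210e-01  8.10059586e+00] [ -4.8  34.1  42.4 100.3 -27.   56.4 -33.7]
[ 200    0   55   63 1523] [217.42875903  23.09061064] ((214.3627471923828, 21.732656478881836), (38.223594665527344, 81.93074035644531), 36.253841400146484)
[ 0.66237754 -0.27744544  0.15      ] [0.03332576 0.0149415  0.0338525  0.01569787] [ -34.1622525  -114.76128071  147.25733686   62.87874812]
[ 260  244   53   48 2361] [286.97289284 267.7759424 ] ((286.0, 267.5), (52.0, 47.0), -0.0)
[ 0.55102413 -0.32537222  0.15      ] [0.02795652 0.02720045 0.02794857 0.02849351] [   7.16518255  -81.8355442  -170.18399737   98.19524242]
[[288.43106034 271.78132321]]
```

The gauge top measures 28 × 28 mm at z 0.15, centred at (0.551,−0.325) and aligned with the tool. I go down and grip.

Emit:
send_rows([
  {"dx":0,"dy":3,"dz":15,"spin":0,"gripper":70},
  {"dx":0,"dy":0,"dz":18,"spin":0,"gripper":70},
  {"dx":0,"dy":0,"dz":16,"spin":0,"gripper":70},
  {"dx":0,"dy":0,"dz":0,"spin":0,"gripper":50},
  {"dx":0,"dy":0,"dz":0,"spin":0,"gripper":20},
], newtons=8)

```text
t: 9.87
eef_pos: [0.551, -0.3274, 0.2835]
ee_rot: [-180.0, 0.0, 8.0]
wrist_force: [-0.6, 0.3, 0.9]
width: 0.68
gripper_force: 0.0
```

Emit:
send_rows([
  {"dx":0,"dy":0,"dz":0,"spin":0,"gripper":20},
  {"dx":0,"dy":0,"dz":0,"spin":0,"gripper":20},
  {"dx":0,"dy":0,"dz":0,"spin":0,"gripper":20},
  {"dx":0,"dy":0,"dz":0,"spin":0,"gripper":20},
  {"dx":0,"dy":0,"dz":0,"spin":0,"gripper":20},
])

```text
t: 10.28
eef_pos: [0.5512, -0.3274, 0.2842]
ee_rot: [180.0, -0.0, 8.0]
wrist_force: [-0.6, -0.8, 3.0]
width: 0.321
gripper_force: 8.0
```

Emit:
send_rows([
  {"dx":0,"dy":0,"dz":0,"spin":0,"gripper":20},
  {"dx":0,"dy":0,"dz":0,"spin":0,"gripper":20},
  {"dx":0,"dy":0,"dz":0,"spin":0,"gripper":20},
  {"dx":0,"dy":0,"dz":0,"spin":0,"gripper":20},
  {"dx":0,"dy":0,"dz":0,"spin":0,"gripper":20},
])

```text
t: 10.7
eef_pos: [0.5513, -0.3274, 0.2842]
ee_rot: [180.0, -0.0, 8.0]
wrist_force: [-0.9, 1.2, 6.6]
width: 0.323
gripper_force: 8.0
```

Emit:
send_rows([
  {"dx":0,"dy":0,"dz":-6,"spin":0,"gripper":20},
  {"dx":0,"dy":0,"dz":-6,"spin":0,"gripper":20},
  {"dx":0,"dy":0,"dz":-5,"spin":0,"gripper":20},
  {"dx":0,"dy":0,"dz":0,"spin":0,"gripper":20},
  {"dx":0,"dy":0,"dz":0,"spin":0,"gripper":20},
])

```text
t: 11.12
eef_pos: [0.5511, -0.3275, 0.3009]
ee_rot: [180.0, -0.0, 8.0]
wrist_force: [0.1, -0.0, -1.9]
width: 0.319
gripper_force: 8.0
```

```bash
python3 - <<'E'
from plan import *
import pickle
s=monitor.sense(); print(s['t'],s['eef_pos'],s['ee_rot'],s['wrist_force'],s['width'])
img,c=cam('wrist'); pickle.dump((img,c),open('w8.pkl','wb'))
h=cv2.cvtColor(img,cv2.COLOR_RGB2HSV); m=((h[...,1]<50)&(h[...,2]>95)).astype(np.uint8); m[:, :200]=0; m[:,370:]=0
n,l,st,ce=cv2.connectedComponentsWithStats(m)
for i in range(1,n):
    if st[i,4]>300: print(st[i],ce[i], [onz(c,ce[i],z).round(4) for z in (.15,.166)])
print(proj(c,[[.551,-.3254,.166],[.551,-.3254,.15]]))
E
```

```text
11.1167 [ 0.55108578 -0.32746176  0.30093324] [ 1.79981397e+02 -2.33090421e-02  7.95461285e+00] [ 0.09921061 -0.03259631 -1.93138327] 0.31897621391567416
[200   0  30  45 490] [208.34693878  13.28367347] [array([ 0.6603, -0.287 ,  0.15  ]), array([ 0.6572, -0.2904,  0.166 ])]
[ 244  235   69  101 3786] [281.16085578 302.75541469] [array([ 0.55 , -0.328,  0.15 ]), array([ 0.5604, -0.3264,  0.166 ])]
[ 216  348  126   23 2524] [278.86608558 359.39421553] [array([ 0.5193, -0.3313,  0.15  ]), array([ 0.5334, -0.3293,  0.166 ])]
[271 381  28  33 732] [283.55054645 398.3510929 ] [array([ 0.4964, -0.3369,  0.15  ]), array([ 0.5133, -0.3342,  0.166 ])]
[[275.32700152 322.54862263]
 [275.63193503 300.18558099]]
```

The wrist carries 1.9 N, which is the gauge's weight. The tool can't tilt, so I turn the gauge 20° between the pads by dragging it against the dock's hole rim. That means moving the tool 30 mm along −x with a light grip.

Emit:
send_rows([
  {"dx":-4,"dy":0,"dz":0,"spin":0,"gripper":20},
  {"dx":-4,"dy":0,"dz":0,"spin":0,"gripper":20},
  {"dx":-4,"dy":0,"dz":0,"spin":0,"gripper":20},
  {"dx":-3,"dy":0,"dz":0,"spin":0,"gripper":20},
  {"dx":0,"dy":0,"dz":0,"spin":0,"gripper":20},
])

```text
t: 11.58
eef_pos: [0.5354, -0.3296, 0.3007]
ee_rot: [-180.0, 0.0, 7.9]
wrist_force: [1.0, 1.2, -2.1]
width: 0.319
gripper_force: 8.0
```

Emit:
send_rows([
  {"dx":-4,"dy":0,"dz":0,"spin":0,"gripper":20},
  {"dx":-4,"dy":0,"dz":0,"spin":0,"gripper":20},
  {"dx":-4,"dy":0,"dz":0,"spin":0,"gripper":20},
  {"dx":-3,"dy":0,"dz":0,"spin":0,"gripper":20},
  {"dx":0,"dy":0,"dz":0,"spin":0,"gripper":20},
])

```text
t: 12.0
eef_pos: [0.5204, -0.3318, 0.3005]
ee_rot: [-180.0, 0.0, 7.9]
wrist_force: [1.7, 1.1, -1.5]
width: 0.318
gripper_force: 8.0
```

```bash
python3 - <<'E'
from plan import *
s=monitor.sense(); print(s['t'],s['eef_pos'],s['ee_rot'],s['wrist_force'],s['width'],s['gripper_force'])
img,c=cam('side'); np.save('pics/side9.npy',img)
w,cw=cam('wrist'); np.save('pics/w9.npy',w)
print(proj(c,[s['eef_pos']-[0,0,.1633],[.551,-.3254,.06]]))
u,v=proj(c,s['eef_pos']-[0,0,.1633])[0].astype(int)
A=np.zeros((480,800,3),np.uint8)
A[:,:400]=cv2.resize(img[v-50:v+46,u-40:u+40],(400,480),interpolation=cv2.INTER_CUBIC); print(u-40,v-50)
A[:,400:]=cv2.resize(w[180:420,180:380],(400,480)); save('tilt.png',A)
E
```

```text
12.0 [ 0.52039505 -0.33176067  0.3005403 ] [-1.79967854e+02  4.39955199e-02  7.90104938e+00] [ 1.68210019  1.09825601 -1.46547225] 0.31762452589539947 7.9995086789131165
[[328.28266122 176.87511165]
 [319.1396137  192.46952937]]
288 126
```

View pics/tilt.png

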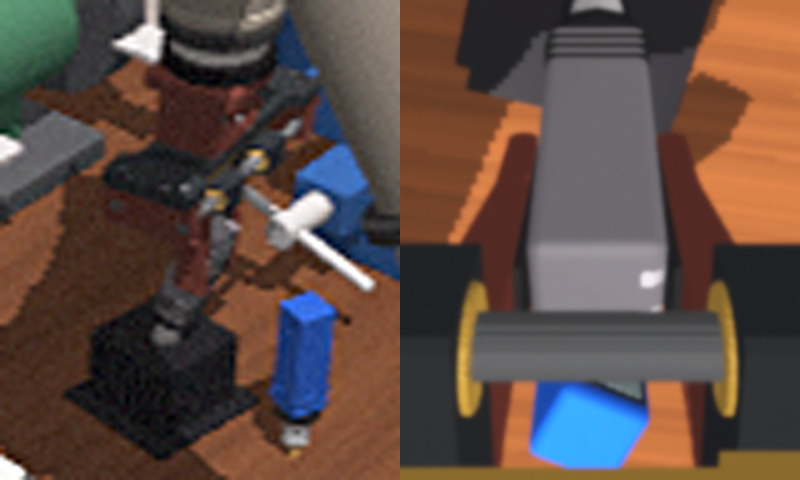

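The view shows the gauge leaning about 20° toward the robot between the pads, with its nose still against the dock rim. I tighten the grip, lift it out and measure the tilt.

Emit:
send_rows([
  {"dx":0,"dy":0,"dz":0,"spin":0,"gripper":20},
  {"dx":0,"dy":0,"dz":0,"spin":0,"gripper":20},
  {"dx":0,"dy":0,"dz":-5,"spin":0,"gripper":20},
  {"dx":0,"dy":0,"dz":-15,"spin":0,"gripper":20},
  {"dx":0,"dy":0,"dz":-30,"spin":0,"gripper":20},
], newtons=45)

```text
t: 12.52
eef_pos: [0.5206, -0.3306, 0.3485]
ee_rot: [-179.8, 0.3, 8.0]
wrist_force: [0.1, 0.4, -2.6]
width: 0.315
gripper_force: 45.0
```

Emit:
send_rows([
  {"dx":0,"dy":0,"dz":-35,"spin":0,"gripper":20},
  {"dx":0,"dy":0,"dz":-35,"spin":0,"gripper":20},
  {"dx":0,"dy":0,"dz":0,"spin":0,"gripper":20},
  {"dx":0,"dy":0,"dz":0,"spin":0,"gripper":20},
  {"dx":0,"dy":0,"dz":0,"spin":0,"gripper":20},
])

```text
t: 12.93
eef_pos: [0.5211, -0.3312, 0.4202]
ee_rot: [-180.0, 0.0, 8.0]
wrist_force: [0.0, 0.7, -2.3]
width: 0.318
gripper_force: 45.0
```

```bash
cat > gp.py <<'E'
from h import *
from scipy.optimize import least_squares
def T2W(s): return R.from_euler('xyz',s['ee_rot'],degrees=True).as_matrix(),np.array(s['eef_pos'])
def gw(p,X,s):
    """gauge point X (m) -> world. p: tilt th about tool y, x0,y0,z0 of grasp point in the gauge frame"""
    th,x0,y0,z0=p; M,o=T2W(s); B=np.diag([1.,-1,-1])   # gauge axes seen from tool, untilted
    q=R.from_euler('y',th).as_matrix()@(B@(np.atleast_2d(X)-[x0,y0,z0]).T)
    return (M@(q+np.array([[0],[0],[.1633]]))).T+o
E
python3 - <<'E'
from gp import *
import pickle
s=monitor.sense(); print(s['t'],s['eef_pos'],s['ee_rot'],s['wrist_force'],s['width'],s['gripper_force'])
img,c=cam('wrist'); np.save('pics/w10.npy',img); pickle.dump((s,c),open('w10.pkl','wb'))
px=lambda x,y:(180+(x-400)/2,180+y/2)
X=[(.014,.014,.115),(.014,-.014,.115),(.014,.014,.031),(.014,-.014,.031)]
uv=np.array([px(529,245),px(667,245),px(552,30),px(645,30)])
best=None
for th0 in (.35,-.35):
    q=least_squares(lambda p:(proj(c,gw(p,X,s))-uv).ravel(),[th0,0,0,.085]); print(np.degrees(q.x[0]),q.x,q.fun.round(1))
    p=q.x; print(proj(c,gw(p,[[0,0,-.014],[0,0,0],[0,0,.115]],s)).round(1), (gw(p,[[0,0,-.014]],s)[0]-s['eef_pos']).round(4))
g=cv2.cvtColor(img,cv2.COLOR_RGB2GRAY)
save('tip.png',np.hstack([cv2.resize(img[40:240,180:380],(400,400)),cv2.resize(img[180:380,180:380],(400,400))]))
E
```

```text
12.9333 [ 0.52113913 -0.33123993  0.42019443] [-1.79957884e+02  2.07673315e-02  7.96490159e+00] [ 0.04962567  0.66337078 -2.28008966] 0.3177978327833076 44.99950647354126
15.953221319638867 [ 2.78436238e-01 -8.41048252e-05 -5.39464946e-04  9.26831732e-02] [ 0.1  0.   0.3  0.   0.1 -0.  -0.7 -0. ]
[[278.8 179.9]
 [278.9 189.3]
 [279.2 324.9]] [ 0.0289  0.0048 -0.2659]
15.953221316293954 [ 2.78436238e-01 -8.41048314e-05 -5.39464944e-04  9.26831732e-02] [ 0.1  0.   0.3  0.   0.1 -0.  -0.7 -0. ]
[[278.8 179.9]
 [278.9 189.3]
 [279.2 324.9]] [ 0.0289  0.0048 -0.2659]
```

I've used all 10 picture views, so from here I measure from pixel values.

```bash
python3 - <<'E'
import numpy as np, cv2
a=np.load('pics/w10.npy')
for v in range(130,320,3):
    r=a[v].astype(int)
    h=cv2.cvtColor(a[v:v+1],cv2.COLOR_RGB2HSV)[0]
    print(v,a[v,270:290].mean(0).astype(int), ''.join('%3d'%(x//3) for x in r[236:326:3,0]))
E
```

```text
130 [27 23 25]  25 14  8  8  8  8  8  8  8  8  8  8  8  8  9 10  9  9  9 10  9  9  9  9  9  8  6  7  8  8
133 [26 23 25]  25 11  7  8  8  8  8  7  8  7  8  8  8  8  9  8  8  9  9  9  9  8  9  9  9  9  9  8  8  8
136 [25 23 24]  23  8  8  7  7  7  8  8  7  8  8  8  8  8  8  8  8  8  9  9  9  9  9  9  9  9  9  9  9  9
139 [24 23 24]  19  7  7  7  7  7  8  8  8  7  7  7  8  8  6  8  8  9  8  8  9  9  9  9  9  9  9  9  9 10
142 [23 22 24]  16  7  7  6  7  7  8  7  8  7  7  8  8  8  7  7  8  7  8  8  8  8  8  9  9  9  9  9  9 10
145 [23 22 23]  13  7  7  7  7  8  8  8  7  7  7  8  7  8  8  7  7  8  8  7  7  9  8  8  8  8  8  9  9 13
148 [22 21 23]   9  7  7  6  7  8  7  7  8  8  7  8  8  7  7  7  7  8  7  8  7  7  8  8  8  8  9  8  9 18
151 [22 20 23]   8  7  8  7  7  7  8  6  7  7  7  7  7  7  7  7  6  7  7  8  7  7  7  7  8  8  8  9  9 23
154 [22 21 23]   7  7  7  6  8  7  7  7  8  8  7  6  7  8  8  8  7  6  8  7  7  7  7  8 10 10 10  8 11 23
157 [21 19 22]   7  7  7  6  7  7  7  7  7  7  7  6  7  7  8  7  7  6  6  7  7  9 12 13 14 14 14  9 15 24
160 [18 18 20]   7  7  7  7  7  7  7  7 
[... 4992 characters left out ...]
8 28 28 28 29 28 28 28 28 28 28 28 29 28 27 25  9  7 17 17
304 [102  97 103]  17  8  9 23 30 33 34 34 34 34 34 34 34 33 33 34 34 34 34 34 34 34 33 33 33 29 11  7 15 17
307 [101  96 101]  17  6  8 24 29 33 33 33 33 33 33 33 33 33 33 34 33 33 33 34 33 33 34 33 32 29 10  5 14 17
310 [95 91 96]  14  6  8 22 28 31 31 32 32 31 32 32 32 32 31 31 31 31 32 32 32 32 32 32 31 29  8  5 12 17
313 [94 90 95]  14  6  7 21 28 31 31 31 32 31 32 32 31 31 31 31 32 31 31 31 31 32 32 32 31 28  7  7 10 16
316 [94 90 95]  15  9  7 20 27 30 31 31 30 31 32 31 31 32 31 31 31 31 31 32 32 31 32 32 31 27  6  8 12 17
319 [95 90 94]  16  9  7 18 27 31 30 31 31 31 31 31 31 31 31 31 32 32 31 31 31 31 31 31 31 26  6  8 12 16
```

```bash
python3 - <<'E'
from gp import *
import pickle
s,c=pickle.load(open('w10.pkl','rb'))
X=np.array([(.014,0,.115),(.014,0,.031),(.0165,0,.025),(.009,0,0),(.004,0,-.014)]); v=np.array([300.5,191.7,185.7,175,170.7])
W=np.array([(.014,.014,.031),(.014,-.014,.031),(.014,.014,.110),(.014,-.014,.110)]); u=np.array([255.,300.8,245.,312.5])
def f(p,fz=None):
    p=np.array(p)
    return np.r_[proj(c,gw(p,X,s))[:,1]-v,.5*(proj(c,gw(p,W,s))[:,0]-u)]
q=least_squares(f,[.3,0,0,.085]); print(np.degrees(q.x[0]),q.x,q.fun.round(2))
for z0,x0 in ((.0856,None),(.0856,0),(.088,0)):
    g=(lambda a:f([a[0],a[2],a[1],z0])) if x0 is None else (lambda a:f([a[0],0,a[1],z0]))
    k=least_squares(g,[.3,0,0][:3 if x0 is None else 2]); print(z0,np.degrees(k.x[0]),k.x,k.fun.round(2))
p=q.x; print((gw(p,[[0,0,-.014]],s)[0]-s['eef_pos']).round(4))
E
```

```text
17.736307724907096 [ 0.30955697  0.00220519 -0.00086556  0.09649345] [ 0.19  0.8  -1.64 -0.12  0.77  0.46  0.05  0.41 -0.76]
0.0856 14.684888811514483 [ 0.25629966 -0.00086093 -0.00771068] [ 0.79 -0.25 -2.82  0.39  2.19 -0.23  0.75 -1.39  1.05]
0.0856 18.420001496027297 [ 0.32148967 -0.00086596] [19.95  6.79  3.73  3.77  4.03 -0.15  0.66 -0.83  0.48]
0.088 18.181285899792048 [ 0.3173233  -0.00086552] [14.4   4.81  1.9   2.39  2.86 -0.02  0.53 -0.58  0.23]
[ 0.031   0.0054 -0.2692]
```

The fit puts the tilt at about 18° and the grasp near gauge z 96 mm, so the gauge slipped a little while it was turning. I go to a hover over the mark, holding yaw at 15°.

```bash
python3 - <<'E'
from plan import *
plan((.5559,-.0879,.42),15,n=8)
E
```

```text
[{"dx": 9, "dy": -29, "dz": 0, "spin": -0.015}, {"dx": 8, "dy": -30, "dz": 0, "spin": -0.016}, {"dx": 10, "dy": -29, "dz": 0, "spin": -0.015}, {"dx": 10, "dy": -29, "dz": 0, "spin": -0.015}, {"dx": 10, "dy": -29, "dz": 0, "spin": -0.016}]
[{"dx": 11, "dy": -29, "dz": 0, "spin": -0.015}, {"dx": 11, "dy": -28, "dz": 0, "spin": -0.015}, {"dx": 12, "dy": -29, "dz": -1, "spin": -0.016}]
end [556.1 -87.6 420.4] 15.0
```

Emit:
send_rows([
  {"dx":9,"dy":-29,"dz":0,"spin":-0.015,"gripper":20},
  {"dx":8,"dy":-30,"dz":0,"spin":-0.016,"gripper":20},
  {"dx":10,"dy":-29,"dz":0,"spin":-0.015,"gripper":20},
  {"dx":10,"dy":-29,"dz":0,"spin":-0.015,"gripper":20},
  {"dx":10,"dy":-29,"dz":0,"spin":-0.016,"gripper":20},
])

```text
t: 13.4
eef_pos: [0.5427, -0.1779, 0.419]
ee_rot: [-179.9, 0.2, 12.4]
wrist_force: [0.9, -0.5, -1.8]
width: 0.318
gripper_force: 45.0
```

Emit:
send_rows([
  {"dx":11,"dy":-29,"dz":0,"spin":-0.015,"gripper":20},
  {"dx":11,"dy":-28,"dz":0,"spin":-0.015,"gripper":20},
  {"dx":12,"dy":-29,"dz":0,"spin":-0.016,"gripper":20},
  {"dx":0,"dy":0,"dz":10,"spin":0,"gripper":20},
  {"dx":0,"dy":0,"dz":15,"spin":0,"gripper":20},
])

```text
t: 13.82
eef_pos: [0.5571, -0.0854, 0.3947]
ee_rot: [-180.0, 0.0, 15.3]
wrist_force: [0.3, -0.1, -2.0]
width: 0.316
gripper_force: 45.0
```

Emit:
send_rows([
  {"dx":0,"dy":0,"dz":10,"spin":0,"gripper":20},
  {"dx":0,"dy":0,"dz":5,"spin":0,"gripper":20},
  {"dx":0,"dy":0,"dz":0,"spin":0,"gripper":20},
  {"dx":0,"dy":0,"dz":0,"spin":0,"gripper":20},
  {"dx":0,"dy":0,"dz":0,"spin":0,"gripper":20},
])

```text
t: 14.23
eef_pos: [0.5566, -0.0888, 0.381]
ee_rot: [180.0, -0.0, 14.9]
wrist_force: [-0.5, 0.1, -2.2]
width: 0.31
gripper_force: 45.0
```

```bash
python3 - <<'E'
from gp import *
import pickle
s=monitor.sense(); print(s['t'],s['eef_pos'],s['ee_rot'],s['wrist_force'])
img,c=cam('wrist'); pickle.dump((s,img,c),open('w11.pkl','wb'))
M=np.array([.591,-.0775,.0912]); print('mark',proj(c,M).round(1))
n=np.array([-.330,-.0885,.940]); ex=np.array([.908,.243,.342])
tip=proj(c,gw([.31,.0022,-.0009,.0965],[[0,0,-.014]],s)); print('tip',tip)
print(proj(c,np.array([M+ex*k for k in (-.0085,.0085)])))
for v in range(90,196,2):
    print(v,''.join('%4d'%x for x in img[v,220:340:4,1]))
E
```

```text
14.2333 [ 0.55661647 -0.08884809  0.38103958] [ 1.79980224e+02 -2.86297026e-02  1.49363645e+01] [-0.49820334  0.06651213 -2.18423897]
mark [[276.5 165.6]]
tip [[278.13040164 176.20642829]]
[[276.58598913 174.54705911]
 [276.5021933  156.24990758]]
90  244 242 243 246 244 244 246 245 244 244 246 244 245 243 246 240 162 143 138 139 134 141 141 135 139 137 135 136  99 138
92  243 241 243 245 244 244 246 245 244 244 246 244 245 243 245 202 141 142 138 139 135 141 141 135 139 134 133 135  98 126
94  243 241 243 244 244 243 245 245 244 245 246 243 245 243 245 177 139 140 138 139 135 139 139 137 138 137 132 134  98 129
96  243 241 242 244 243 243 245 245 244 244 246 243 245 243 245 208 140 139 137 137 135 140 140 135 137 136 133 134  97 129
98  243 241 242 243 244 243 245 245 244 244 246 243 245 243 246 238 140 139 137 137 135 139 140 135 139 137 133 133  96 131
100  243 241 242 243 244 243 245 242 238 244 245 243 244 243 245 238 139 140 138 138 136 139 138 134 136 135 134 134  99 131
102  243 241 242 243 243 242 244 192 173 232 245 243 245 243 245 238 139 138 137 137 135 140 138 134 135 13
[... 5067 characters left out ...]
241  72  57  38  41  67  90 240 247 215 233 244 242 241 241 215 243 235  58
186  242 241 240 240 241 243 244 226 140 236 245 226  28  16  12  12  18  34 222 240 178 246 244 240 242 240 221 244 232  58
188  241 241 240 240 241 242 245 242 154 175 234 107  13  12  14  13  12  12  96 172 227 246 242 240 242 240 226 244 229  60
190  242 241 240 240 241 241 244 244 229 135 110  17  13  15  14  13  13  15  17 109 246 245 241 242 242 239 228 243 225  66
192  241 240 240 240 241 242 243 245 243 189  26  18  19  17  17  19  19  17  18  37 233 244 240 242 242 239 229 243 222  52
194  241 241 239 239 240 241 241 244 243 180  44  44  44  45  46  46  46  47  46  45 175 238 239 243 242 239 227 243 215  48
```

Pixel values show the mark's ring around (276,166), with its centre dot there, against a predicted (276.5,165.6). The tip end centre is near (278,175.4). The estimates agree, so I compute the approach along the seat normal.

```bash
cat > app.py <<'E'
from gp import *
import pickle
M=np.array([.591,-.0775,.0912]); ya=np.radians(15)
n=np.array([-np.sin(.349)*np.cos(ya),-np.sin(.349)*np.sin(ya),np.cos(.349)])
def rel(s,p=[.3096,.0022,-.0009,.0965]):
    t=gw(p,[[0,0,-.014]],s)[0]; Rw,_=T2W(s)
    g=gw(p,[[0,0,1.]],s)[0]-gw(p,[[0,0,0.]],s)[0]
    d=M-t; h=-d@n; lat=d+n*h
    return t,h,Rw.T@lat*1e3,Rw.T@(-n),np.degrees(np.arccos(g@n))
E
python3 - <<'E'
from app import *
s,img,c=pickle.load(open('w11.pkl','rb'))
t,h,lat,nt,a=rel(s); print('tip',t,'height over floor mm',h*1e3,'lateral (tool mm)',lat.round(1),'-n in tool',nt.round(3),'tilt err',a)
E
```

```text
tip [ 0.58704319 -0.07989618  0.11183847] height over floor mm 20.913317959202708 lateral (tool mm) [-2.7 -1.3  1. ] -n in tool [ 0.341 -0.001  0.94 ] tilt err 2.2291813114259997
```

Emit:
send_rows([
  {"dx":-2.7,"dy":-1.3,"dz":1,"spin":0,"gripper":20},
  {"dx":2,"dy":0,"dz":5.6,"spin":0,"gripper":20},
  {"dx":2,"dy":0,"dz":5.6,"spin":0,"gripper":20},
  {"dx":0,"dy":0,"dz":0,"spin":0,"gripper":20},
  {"dx":0,"dy":0,"dz":0,"spin":0,"gripper":20},
])

```text
t: 14.7
eef_pos: [0.5574, -0.0864, 0.3679]
ee_rot: [-180.0, 0.1, 15.0]
wrist_force: [-0.0, -1.5, -2.5]
width: 0.316
gripper_force: 45.0
```

```bash
python3 - <<'E'
from app import *
s=monitor.sense(); print(s['t'],s['eef_pos'],s['ee_rot'],s['wrist_force'])
img,c=cam('wrist'); pickle.dump((s,img,c),open('w12.pkl','wb'))
t,h,lat,nt,a=rel(s); print('h',h*1e3,lat.round(1),'mark px',proj(c,M).round(1),'tip px',proj(c,t).round(1))
for v in range(130,192,2): print(v,''.join('%4d'%x for x in img[v,220:340:4,1]))
E
```

```text
14.7 [ 0.55743419 -0.0863646   0.36790276] [-1.79993944e+02  5.69986095e-02  1.50173079e+01] [-0.01780581 -1.5337457  -2.45961072]
h 8.172660122275717 [ 0.6  1.1 -0.2] mark px [[279.5 169.9]] tip px [[278.1 176.3]]
130  243 242 241 242 243 242 242 245 243 226 173 139 148 134 139 139 136 127 123 122 133 133 111 140 139 137 136 133 130 104
132  243 242 241 242 243 242 242 245 224 145 148 216 231 151 155 154 154 145 141 127 119 118 133 139 136 137 137 133 126 106
134  242 243 241 242 243 242 241 240 145 159 232 246 243 154 154 151 153 149 152 146 129 117 141 140 138 137 136 132 124 109
136  243 243 241 242 243 242 240 193 174 238 248 246 244 201 151 148 151 147 149 150 152 129 136 135 137 137 137 132 120 110
138  243 243 241 242 242 242 227 156 245 248 246 245 244 184 148 146 149 145 147 147 152 145 127 128 139 136 136 133 119 113
140  243 243 241 242 242 241 167 223 249 247 245 244 243 185 152 142 146 143 144 145 149 145 142 119 136 137 136 133 117 117
142  242 243 241 242 242 229 174 248 248 246 245 242 243 235 231 143 141 139 142 141 147 141 149 128 128 137 136 135 112 118
144  242 2
[... 2289 characters left out ...]
245 144  79  82  88  91 145 247 244 234 185 144  97 137 143 159 208 172 233
182  241 240 240 240 245 243 220 203 243 245 244 244  94  79  78  85  93 105 246 244 245 243 222 109 138 145 170 204 238 242
184  241 240 240 240 244 243 236 134 232 246 244 241  74  57  39  44  67  88 243 244 246 245 208 124 140 187 222 200 241 242
186  241 241 240 240 243 243 242 133 177 246 244 226  30  16  11  11  18  36 228 244 246 245 155 143 185 236 241 200 235 242
188  241 241 240 239 242 243 243 195 166 244 240 107  13  13  15  16  11  11 107 241 246 231 192 222 241 239 242 198 239 241
190  242 241 240 239 241 243 244 238 128 230 175  19  12  15  14  16  15  16  19 173 245 181 242 243 242 242 241 203 243 241
```

The ring centre is at about (278,170) and the tip end at (278,175.5), so they line up sideways with about 8 mm to go. I approach along the normal.

Emit:
send_rows([
  {"dx":0.7,"dy":0,"dz":1.9,"spin":0,"gripper":20},
  {"dx":0.7,"dy":0,"dz":1.9,"spin":0,"gripper":20},
  {"dx":0.3,"dy":0,"dz":0.9,"spin":0,"gripper":20},
  {"dx":0,"dy":0,"dz":0,"spin":0,"gripper":20},
  {"dx":0,"dy":0,"dz":0,"spin":0,"gripper":20},
])

```text
t: 15.17
eef_pos: [0.5591, -0.0861, 0.3637]
ee_rot: [-180.0, 0.0, 15.0]
wrist_force: [0.4, 0.5, -1.8]
width: 0.318
gripper_force: 45.0
```

```bash
cat > look.py <<'E'
from app import *
F=[]
for i in range(6):
    img,c=cam('wrist'); s=monitor.sense(); F.append(s['wrist_force'])
print(s['t'],s['eef_pos'],'F',np.mean(F,0).round(2),np.std(F,0).round(2))
t,h,lat,nt,a=rel(s); print('h',h*1e3,lat.round(1),'mark px',proj(c,M).round(1),'tip px',proj(c,t).round(1),'Fn',np.mean(F,0)@n)
for v in range(152,190,2): print(v,''.join('%4d'%x for x in img[v,244:312:3,1]))
E
python3 look.py
```

```text
15.4667 [ 0.55906867 -0.08618597  0.36381091] F [-0.16 -0.07 -2.39] [0.31 0.44 0.55]
h 3.702675297616483 [ 0.2  0.8 -0.1] mark px [[279.2 173.5]] tip px [[278.2 176.3]] Fn -2.187940050542422
152  247 245 244 240 241 244 245 245 246 247 214 158 143 141 142 143 144 143 139 138 136 141 143
154  246 244 239 241 244 244 245 244 247 247 245 183 143 142 143 142 144 144 138 141 135 137 142
156  246 241 236 244 245 244 244 245 247 247 244 162 142 141 142 141 144 143 139 143 141 131 142
158  244 227 236 245 244 244 245 244 247 247 244 152 141 142 142 142 145 143 139 143 142 132 137
160  243 188 236 246 244 244 245 245 247 247 244 153 141 140 142 143 145 142 139 143 142 137 132
162  234 226 241 245 244 244 244 245 247 247 245 192 142 141 143 143 146 143 140 143 143 140 127
164  210 242 243 245 245 244 244 245 247 245 234 173 109 130 142 142 144 141 139 143 143 140 128
166  183 243 244 245 245 244 245 245 245 199 129 113  66  74 128 142 145 144 140 143 142 139 135
168  168 243 244 245 245 244 245 244 231 125 201 180 111  86  82 140 146 143 140 144 142 139 137
170  162 243 244 245 245 244 245 244
[... 233 characters left out ...]
2 142 144 141 139 139
176  157 243 244 245 245 244 245 244 163 184  88  82  85  91  87 114 147 142 140 142 139 139 137
178  182 243 244 245 244 244 245 244 180  89  80  82  87  91  88 157 155 146 140 144 140 139 136
180  151 224 243 245 245 244 245 243 140  79  78  82  87  93  96 188 236 203 149 145 141 139 131
182  132 204 243 244 245 244 245 239  94  79  77  78  85  89  96 146 246 237 232 171 142 140 121
184  149 199 243 245 245 244 245 227  71  65  47  35  44  59  80 112 243 245 243 203 188 169 107
186  192 155 229 244 245 244 244 182  27  17  13  13  13  15  26  54 229 245 245 244 244 223  96
188  229 130 219 242 245 243 215  58  12  15  12  16  16  13  14  14 106 233 245 246 245 218 104
```

Emit:
send_rows([
  {"dx":0.3,"dy":0,"dz":0.9,"spin":0,"gripper":20},
  {"dx":0.3,"dy":0,"dz":0.9,"spin":0,"gripper":20},
  {"dx":0.4,"dy":0,"dz":1,"spin":0,"gripper":20},
  {"dx":0,"dy":0,"dz":0,"spin":0,"gripper":20},
  {"dx":0,"dy":0,"dz":0,"spin":0,"gripper":20},
])

```text
t: 15.88
eef_pos: [0.56, -0.0859, 0.3608]
ee_rot: [-180.0, 0.0, 15.0]
wrist_force: [-0.3, -0.2, -2.3]
width: 0.314
gripper_force: 45.0
```

```bash
python3 look.py | head -2
```

```text
16.1833 [ 0.56001432 -0.0859004   0.36096913] F [-0.03  0.06 -2.22] [0.44 0.55 0.24]
h 0.699471225538941 [ 0.3  0.8 -0.1] mark px [[279.2 175.4]] tip px [[278.1 176.2]] Fn -2.0836634659098747
```

Emit:
send_rows([
  {"dx":0.3,"dy":0,"dz":0.9,"spin":0,"gripper":20},
  {"dx":0.4,"dy":0,"dz":1,"spin":0,"gripper":20},
  {"dx":0,"dy":0,"dz":0,"spin":0,"gripper":20},
  {"dx":0,"dy":0,"dz":0,"spin":0,"gripper":20},
])

```text
t: 16.52
eef_pos: [0.5607, -0.0857, 0.3589]
ee_rot: [-180.0, 0.0, 15.0]
wrist_force: [-0.8, -0.8, -1.8]
width: 0.317
gripper_force: 45.0
```

```bash
python3 look.py
```

```text
16.8167 [ 0.56067912 -0.08575123  0.35907434] F [-0.21  0.12 -2.07] [0.43 0.29 0.41]
h -1.312737050830679 [ 0.3  0.8 -0.1] mark px [[279.2 176.9]] tip px [[278.1 176.3]] Fn -1.8906125235962672
152  248 246 246 245 243 242 244 245 247 188 145 145 142 140 142 141 144 141 136 142 140 142 147
154  247 246 245 242 240 244 244 245 247 191 146 145 142 140 142 141 145 144 136 136 138 140 145
156  246 245 242 228 238 244 244 245 247 239 174 143 143 141 142 143 145 143 139 140 132 139 142
158  246 242 236 240 244 245 245 245 247 246 184 145 142 141 142 143 145 145 138 141 139 135 141
160  245 237 240 245 244 244 244 244 247 245 162 145 142 140 141 143 144 144 139 141 142 129 140
162  244 214 243 245 244 245 245 244 247 244 149 145 143 142 141 142 144 144 139 142 142 136 133
164  239 194 243 246 244 245 244 244 247 244 156 146 143 141 142 142 144 144 139 142 143 139 127
166  227 238 244 245 244 244 244 244 247 246 226 143 140 141 142 142 145 143 138 142 141 140 133
168  185 244 244 245 245 244 245 244 247 243 182  83  86 113 139 143 145 143 140 142 141 139 135
170  167 244 244 245 245 244 245 2
[... 235 characters left out ...]
5 140 144 142 141 140
176  172 243 243 245 245 244 245 242 137 189  87  81  85  92  90 100 144 144 140 144 141 139 140
178  200 243 244 245 244 244 244 241 122  99  79  83  86  91  91  99 145 143 140 143 142 139 140
180  200 244 244 245 244 244 245 242 117  79  79  83  88  91  97 113 145 144 140 143 140 138 140
182  184 238 243 245 244 244 245 238  93  79  77  77  87  90  95 114 175 143 139 142 141 138 139
184  134 209 243 245 244 244 245 226  73  62  46  34  45  59  78 110 227 162 141 144 142 139 134
186  127 214 243 245 245 244 244 181  28  17  11  12  14  16  24  53 227 236 173 150 145 138 125
188  140 230 243 245 245 243 216  56  13  13  12  13  11  13  15  16 106 233 235 234 219 140 113
```

Still no contact, and the ring centre is at about v 178 against 175.8 for the tip. I shift 2 mm down-slope and carry on in 1 mm steps.

Emit:
send_rows([
  {"dx":-1.9,"dy":0,"dz":0.7,"spin":0,"gripper":20},
  {"dx":0.35,"dy":0,"dz":0.95,"spin":0,"gripper":20},
  {"dx":0.35,"dy":0,"dz":0.95,"spin":0,"gripper":20},
  {"dx":0,"dy":0,"dz":0,"spin":0,"gripper":20},
  {"dx":0,"dy":0,"dz":0,"spin":0,"gripper":20},
])

```text
t: 17.23
eef_pos: [0.5596, -0.086, 0.3564]
ee_rot: [-180.0, 0.0, 15.0]
wrist_force: [0.2, 0.4, -1.7]
width: 0.317
gripper_force: 45.0
```

```bash
python3 look.py
```

```text
17.5333 [ 0.55955501 -0.08605245  0.35646519] F [-0.18  0.06 -2.1 ] [0.41 0.39 0.51]
h -3.3696199977053136 [ 2.2  0.8 -0.8] mark px [[279.2 176. ]] tip px [[278.1 176.3]] Fn -1.9183352485549259
152  247 246 245 242 240 243 244 245 239 175 143 145 142 140 141 141 143 144 137 137 139 141 144
154  246 245 244 229 237 244 244 244 246 184 143 144 142 140 142 141 145 144 138 138 134 138 142
156  245 244 238 238 242 244 244 245 246 185 143 146 143 141 142 141 144 145 139 141 137 137 141
158  245 239 238 245 244 244 244 244 245 169 144 145 142 141 142 141 144 144 138 138 141 135 139
160  244 215 243 245 243 244 245 244 246 233 148 144 142 142 143 143 143 144 139 141 142 134 135
162  240 181 243 245 244 245 245 244 247 244 151 145 142 140 143 142 144 144 137 141 144 138 129
164  227 221 243 245 244 244 244 245 247 243 149 144 140 140 142 141 145 143 138 142 143 140 130
166  189 244 243 245 244 244 245 244 246 235 135 127 125 134 142 142 144 144 138 142 141 140 134
168  166 244 243 245 244 244 244 245 246 208  73  61  60  81 128 143 145 142 139 143 143 140 137
170  186 244 243 245 244 245 244 
[... 236 characters left out ...]
3 138 142 142 139 141
176  204 244 243 245 244 244 244 241 130 193  87  82  84  92  94  94 144 143 139 142 141 138 139
178  203 244 243 245 245 244 244 241 120  98  80  81  86  91  92 101 144 142 139 140 141 140 140
180  203 244 243 245 244 244 244 241 119  79  78  84  87  89  96 113 145 142 140 142 141 140 141
182  205 242 243 245 244 244 244 238  92  79  77  78  87  90  95 106 146 143 140 143 141 139 140
184  139 236 243 245 244 244 245 226  72  64  48  34  45  60  79 100 170 142 141 142 140 140 134
186  128 234 243 245 244 244 243 180  30  18  13  14  10  16  23  53 192 153 140 145 140 138 125
188  137 219 241 245 244 243 216  55  11  13  12  14  15  12  12  13  95 167 183 152 147 137 114
```

Emit:
send_rows([
  {"dx":0,"dy":0,"dz":1,"spin":0,"gripper":20},
  {"dx":0,"dy":0,"dz":1,"spin":0,"gripper":20},
  {"dx":0,"dy":0,"dz":0,"spin":0,"gripper":20},
  {"dx":0,"dy":0,"dz":0,"spin":0,"gripper":20},
  {"dx":0,"dy":0,"dz":0,"spin":0,"gripper":20},
])

```text
t: 17.95
eef_pos: [0.5595, -0.086, 0.3544]
ee_rot: [-180.0, 0.0, 15.0]
wrist_force: [-0.5, 0.4, -1.5]
width: 0.318
gripper_force: 45.0
```

```bash
python3 look.py | head -14
```

```text
18.25 [ 0.55954553 -0.08602391  0.35448046] F [-0.11 -0.14 -2.18] [0.45 0.41 0.65]
h -5.233932150719574 [ 2.8  0.8 -1. ] mark px [[279.2 176.6]] tip px [[278.1 176.2]] Fn -2.0005279698590135
152  247 246 246 243 240 242 244 244 184 145 143 145 143 140 141 141 143 143 137 139 140 139 145
154  246 245 244 232 238 244 244 244 214 156 143 145 143 140 142 141 145 144 136 137 135 138 143
156  245 244 240 237 242 244 244 244 245 182 143 144 142 140 140 140 143 146 137 139 136 135 143
158  245 240 240 244 243 244 244 244 245 162 145 145 142 140 142 141 144 144 140 141 142 133 139
160  243 222 243 245 244 244 244 244 244 152 142 143 141 142 142 142 144 144 139 139 144 135 134
162  240 182 243 245 244 244 244 244 244 152 143 145 140 140 141 142 143 144 139 141 142 138 129
164  231 200 243 245 244 244 244 245 245 191 146 143 141 142 141 141 142 144 139 142 143 139 129
166  222 243 244 245 243 244 244 244 246 232 141 131 130 138 141 142 143 142 138 142 143 140 135
168  204 245 244 245 244 244 244 244 246 220  84  66  70  99 136 143 145 144 138 141 142 139 137
170  203 244 244 245 244 244 245 244 242 136  71  86  82  64  97 140 143 144 139 142 142 139 140
172  204 244 243 245 244 244 244 244 207  96  98  76  82  97  64 128 144 142 140 141 142 139 139
174  205 244 243 245 244 244 245 243 147 153  84  71  77  95  80 101 143 143 140 141 142 139 139
```

Emit:
send_rows([
  {"dx":0,"dy":0,"dz":1,"spin":0,"gripper":20},
  {"dx":0,"dy":0,"dz":1,"spin":0,"gripper":20},
  {"dx":0,"dy":0,"dz":0,"spin":0,"gripper":20},
  {"dx":0,"dy":0,"dz":0,"spin":0,"gripper":20},
  {"dx":0,"dy":0,"dz":0,"spin":0,"gripper":20},
])

```text
t: 18.67
eef_pos: [0.5595, -0.0861, 0.3524]
ee_rot: [-180.0, 0.0, 15.0]
wrist_force: [-0.8, -1.0, -3.5]
width: 0.319
gripper_force: 45.0
```

```bash
python3 look.py | head -22
```

```text
18.9667 [ 0.55957931 -0.0860316   0.35249863] F [-0.27  0.18 -2.35] [0.42 0.45 0.43]
h -7.111871994320863 [ 3.4  0.8 -1.2] mark px [[279.1 177.2]] tip px [[278.1 176.2]] Fn -2.1352447357364452
152  247 246 246 243 241 242 242 244 184 145 142 144 143 141 144 141 144 142 137 141 139 140 144
154  246 245 245 238 242 244 244 244 185 145 143 144 143 139 142 142 144 144 138 135 134 139 143
156  245 244 240 240 243 244 244 243 177 145 143 144 143 142 142 141 143 146 137 138 134 134 142
158  244 240 230 244 244 244 244 241 160 146 144 145 141 140 142 142 142 143 137 140 141 133 140
160  243 222 242 245 244 244 244 243 233 148 144 144 141 140 142 141 144 144 139 138 143 134 134
162  240 182 243 245 244 244 244 244 244 152 143 144 141 141 141 143 144 144 138 141 143 140 132
164  229 201 243 245 244 244 244 244 243 152 143 144 142 140 143 141 144 145 137 140 142 140 132
166  218 243 244 245 244 244 244 244 235 146 142 141 140 140 142 141 144 145 138 142 142 139 136
168  204 245 244 245 244 244 244 244 231 138 103  86  88 113 139 143 143 142 139 140 143 139 137
170  203 244 243 245 244 244 245 2
[... 235 characters left out ...]
3 139 142 141 140 141
176  206 244 243 245 244 244 244 241 128 135  77  80  85  91  96  90 144 142 138 141 142 139 138
178  229 244 243 245 244 244 244 240 109  92  77  81  85  90  90  89 144 143 138 141 141 139 140
180  234 244 243 245 244 244 244 241 106  79  78  83  87  91  94 111 143 144 138 141 141 139 140
182  232 244 242 245 244 244 244 238  91  80  77  78  83  89  96 106 144 143 139 141 140 138 140
184  178 239 243 245 244 244 245 225  72  62  50  36  46  60  78  92 139 142 138 141 142 138 139
186  135 235 243 245 244 244 243 180  28  18  10  11  11  13  22  42 119 143 139 143 140 138 136
188  132 237 243 245 244 243 216  56  12  14   8  14  14  13  13  14  49 124 139 142 142 137 129
```

Emit:
send_rows([
  {"dx":-1.5,"dy":0,"dz":1,"spin":0,"gripper":20},
  {"dx":-0.3,"dy":0,"dz":1,"spin":0,"gripper":20},
  {"dx":0,"dy":0,"dz":0,"spin":0,"gripper":20},
  {"dx":0,"dy":0,"dz":0,"spin":0,"gripper":20},
  {"dx":0,"dy":0,"dz":0,"spin":0,"gripper":20},
])

```text
t: 19.38
eef_pos: [0.5578, -0.0866, 0.3506]
ee_rot: [-180.0, -0.0, 15.0]
wrist_force: [-0.0, 0.2, -0.5]
width: 0.316
gripper_force: 45.0
```

```bash
python3 look.py | sed -n '1,2p;9,18p'
```

```text
19.6833 [ 0.55780596 -0.08652953  0.35048404] F [-0.46  0.43 -0.54] [0.48 0.52 0.67]
h -8.371091482680622 [ 5.7  0.8 -2.1] mark px [[279.1 175.3]] tip px [[278.1 176.3]] Fn -0.3975201096778574
164  212 243 244 245 243 244 244 244 229 145 141 142 139 140 142 142 142 143 140 141 143 140 136
166  203 244 244 245 243 244 244 244 230 138 104  85  86 113 140 143 142 144 139 141 143 140 138
168  204 244 244 245 244 244 244 244 228  79  63  78  72  59 108 141 145 145 138 141 141 139 139
170  216 244 243 245 244 244 245 244 199  73 109 115 115  95  63 133 144 144 138 141 141 139 139
172  235 244 243 245 243 244 245 242 149 122 109  85  93 113  79 110 144 144 139 142 142 139 139
174  235 244 243 245 244 244 244 240 131 147  82  73  78 102 100  90 144 144 140 142 140 140 139
176  235 244 243 245 244 244 244 240 127 136  81  80  86  94  97  83 143 144 140 140 142 138 140
178  235 244 243 245 244 244 244 241 114  86  78  81  86  88  89  98 145 143 139 141 142 139 139
180  233 244 243 245 244 244 244 241 118  80  78  81  87  90  95 113 144 143 139 140 141 138 138
182  181 239 243 245 244 244 245 238  92  77  77  77  85  90  94 105 145 142 138 141 142 139 138
```

Emit:
send_rows([
  {"dx":-0.3,"dy":0,"dz":1,"spin":0,"gripper":20},
  {"dx":-0.2,"dy":0,"dz":0.5,"spin":0,"gripper":20},
  {"dx":0,"dy":0,"dz":0,"spin":0,"gripper":20},
  {"dx":0,"dy":0,"dz":0,"spin":0,"gripper":20},
  {"dx":0,"dy":0,"dz":0,"spin":0,"gripper":20},
])

```text
t: 20.1
eef_pos: [0.5575, -0.0866, 0.3491]
ee_rot: [180.0, -0.0, 15.0]
wrist_force: [1.3, -0.2, 1.1]
width: 0.316
gripper_force: 45.0
```

```bash
python3 look.py | sed -n '1,2p;9,22p'
```

```text
20.4 [ 0.55737457 -0.08664764  0.34900354] F [0.77 0.01 0.76] [0.3  0.51 0.52]
h -9.61871177342861 [ 6.5  0.7 -2.4] mark px [[279.1 175.1]] tip px [[278.1 176.2]] Fn 0.4573503198536811
164  232 243 244 245 244 244 244 232 178 145 141 136 134 139 141 142 144 144 138 140 142 139 135
166  234 244 244 244 244 244 244 243 228 130  94  75  77 111 139 142 143 144 138 141 141 140 137
168  235 244 244 245 244 244 244 244 227  70  65  84  76  61 109 142 144 145 138 140 143 139 138
170  235 244 244 245 243 244 244 244 169  71 110 118 116  99  63 129 143 144 138 141 142 139 138
172  235 244 243 245 244 244 244 241  97 106 114 101 106 116  78 107 145 145 139 141 141 139 138
174  235 244 243 245 244 244 244 239  98 127  92  74  80 105 101  86 144 142 140 141 141 139 139
176  235 244 243 245 244 243 244 236 121 115  78  80  84  94  97  83 143 142 139 140 140 139 140
178  236 243 243 245 244 244 244 240 111  82  77  83  86  89  89  96 145 143 138 141 140 139 140
180  238 243 243 245 243 244 244 241 108  78  78  82  87  89  94 112 144 143 138 142 141 139 139
182  197 243 243 245 243 244 245 235  90  79  77  77  84  89  95 105 143 143 139 142 140 140 140
184  158 243 243 245 244 244 244 224  72  62  47  35  43  57  77  91 139 143 138 142 140 139 138
186  151 242 242 245 243 244 243 180  27  18  15  13  13  15  23  41 119 142 138 143 141 138 134
188  140 232 242 245 244 243 214  55  13  11  11  13  15  14  10  13  49 123 137 142 141 137 122
```

Contact: the normal force rose from −2.05 to +0.46 N, so the push is about 2.5 N and the tip is roughly 1.7 mm in. The ring centre is at about (278.7,175.6) and the tip end at about (278.5,176.8), which is within 1.5 mm. The contact geometry also gives a tilt of about 20°. I press about 2.2 mm further.

Emit:
send_rows([
  {"dx":0.4,"dy":0,"dz":1,"spin":0,"gripper":20},
  {"dx":0.4,"dy":0,"dz":1.1,"spin":0,"gripper":20},
  {"dx":0,"dy":0,"dz":0,"spin":0,"gripper":20},
  {"dx":0,"dy":0,"dz":0,"spin":0,"gripper":20},
  {"dx":0,"dy":0,"dz":0,"spin":0,"gripper":20},
])

```text
t: 20.82
eef_pos: [0.5581, -0.0865, 0.3469]
ee_rot: [-180.0, 0.0, 15.0]
wrist_force: [-0.2, -0.1, 2.3]
width: 0.312
gripper_force: 45.0
```

```bash
python3 look.py | sed -n '1,2p;9,20p'; python3 - <<'E'
from app import *
# box/bearing check and force average
F=[];W=[]
for i in range(15):
    cam('side'); s=monitor.sense(); F.append(s['wrist_force']); W.append(s['eef_pos'])
print('Fn',(np.array(F)@n).mean(),np.array(F).mean(0),np.std(W,0),s['t'],s['gripper_force'],s['width'])
E
```

```text
21.1167 [ 0.55806059 -0.08647431  0.34686605] F [0.01 0.13 2.06] [0.19 0.5  0.25]
h -11.852599111937993 [ 6.6  0.7 -2.4] mark px [[279.2 176.7]] tip px [[278.2 176.3]] Fn 1.9188822012430056
164  198 220 244 245 243 244 244 226 145 145 142 145 141 140 142 143 143 144 138 140 143 140 136
166  233 243 245 245 243 244 244 226 145 144 133 127 126 136 142 142 143 145 137 140 143 140 137
168  235 244 244 245 244 244 244 226 146 118  72  63  62  96 134 142 143 143 138 141 143 140 137
170  235 244 245 245 244 244 244 232 141  64  77 101  95  64  85 138 143 145 139 140 143 139 138
172  236 243 244 245 244 243 244 243 140  85 116 119 118 107  62 124 143 144 139 141 143 139 139
174  235 244 243 245 244 244 244 240  98 114 111  94 100 115  91  93 143 144 139 141 142 140 138
176  235 244 244 245 244 244 244 234  80 103  83  82  87  97  99  77 143 143 137 141 141 140 140
178  238 244 243 245 244 244 244 236  74  84  78  83  87  90  93  85 143 143 138 141 141 140 139
180  242 244 243 245 243 244 244 240  89  79  78  82  87  90  94 107 144 144 137 140 141 138 140
182  234 244 243 245 244 244 245 238  91  79  78  77  82  90  95 105 143 144 140 142 142 140 140
184  174 243 243 245 244 244 245 225  72  62  46  34  40  59  78  91 139 143 139 141 141 139 139
186  159 242 243 245 244 244 243 179  26  18  13  14   9  17  21  41 120 142 138 142 141 138 138
Fn 1.7883437885550593 [ 0.17973102 -0.36284641  1.93207087] [1.06886369e-05 1.70124977e-05 1.11793981e-05] 21.8667 45.00034689903259 0.31739287710530834
```

The contact force is about 3.9 N, so the tip is about 4 mm in. It is steady and centred within 2 mm. Handing in.

```bash
python3 -c "
from cell import workorder
print(workorder.close_job())"
```

```text
the job is handed in; nothing more can be done
None
```

I dropped the worn bearing into the grey scrap box and handed the job in with the gauge held steady on the rub mark: about 3.9 N, tip about 4 mm in, within about 2 mm of centre and an estimated 20° lean to match the seat; the hand-in gave no verdict.

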